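# Put the potting shelf's flat tools away and log it on the tally counter

### The arm

A 7-joint arm with a two-finger parallel gripper is mounted at the origin on the work surface. World frame = base frame: x ahead of the robot, y to its left, z up, the work surface at z = 0. Lengths are in m, angles in rad, forces in N, time in s.
With the tool pointing down it reaches from about 0.425 to 0.925 m from the base axis. Payload 6.8 kg.
Tool frame: the origin (TCP) lies between the finger pads; the fingertips stand r.tcp_to_tips ahead of it and the grasp point (between the pads) is the TCP (r.tcp_to_tips is the distance from the TCP to the fingertips, in m); z points along the fingers, y is the line along which they close (so a half turn about z gives the same grasp; the last joint's range is limited). The gripper opens to 85 mm and grips with 20 to 120 N. Pads are 22 mm wide; open, the fingers measure 114 mm over their backs; the gripper's body (76 mm by 85 mm) begins 54 mm behind the grasp point. The pads swing forward as they close: fully open they stand 13 mm farther back than shut.
Start: joints at [1.153, 0.477, 0.022, 1.555, -0.011, 1.109, -0.083], TCP at [0.206, -0.643, 0.25] pointing down, gripper open.
Joint ranges: [-2.96, 2.96], [-0.34, 2.1], [-1.41, 1.46], [0.24, 2.44], [-1.37, 4.51], [0.17, 1.92], [-2.96, 2.96]. Speed limits (rad/s): [2.39, 2.39, 3.14, 3.14, 3.14, 3.14, 3.14].

### API

Orientations are given as a rotation vector (axis times angle).
In Python, from bench import r gives the robot as it stands.
- The arm moves only by the tool servo_tool, never from a script. Its argument "commands" is a list of rows, each a list of 2 entries, a list of its own where there are three numbers: the shift along the tool's x, y, z normalised to -1 to 1, where 1 is 250 mm, then the turn, a rotation vector about the tool's x, y, z normalised to -1 to 1, where 1 is 90 degrees. In form: [[[dx, dy, dz], [ax, ay, az]], ...]. A call has 1 to 20 rows; each row is the pose to reach, as a shift and turn from the pose commanded when the call began, along the tool's axes at that moment; what a row does not reach only later rows make up. A row lasts 1/10 s, in which the tool goes at most 50 mm and 8.59 degrees, less where a joint would pass 70% of its speed; a pose out of reach is approached as far as the arm can. A call with a number of a shift or a turn outside -1 to 1 is refused whole. A call with a gripper value outside its range is refused whole. "claw" is the closure, from 0 (fully open) to 1 (shut), set as the call begins (left out, the last holds). The fingers move at their own pace and stop on an object; "squeeze" is the grip in N (left out, the last holds). Time passes only in rows, so rows that repeat a pose let the fingers close. It gives the time, the measured TCP pose, the force, the opening and the grip force at its end, in the units of the state.
- r.get_obs(): the state, without advancing time (a new reading comes with each control period).
- r.grab_frame(name): name is "side" or "top" or "wrist"; returns (picture, depth): 384x512x3 uint8, red, green, blue; 384x512 float32, m along the optical axis (not along the pixel's ray), 0 where there is no reading.
- r.camera_model(name): a dict with "fx", "fy", "cx", "cy" (pixels), "extrinsics" (4x4, takes a point from camera to world coordinates); the wrist camera has in their place "hand_eye" (4x4, takes a point from camera to tool coordinates, whose origin is the TCP and whose axes are the flange's). Camera axes: x right, y down, z forward; pixel columns grow to the right and rows downward; lengths in m; the calibration is good to about 2 mm. A picture is of the moment at which its call begins: read the wrist's pose just before it. camera_model takes no time and is no camera call.
- r.hand_in(): hands the job in; it is judged then, once.
Trained networks look in the newest picture that a camera, given by its name, has taken for a name from the list of things; names that differ only in an ending like _2 or _b are one class to them, and where a whole thing is asked for, a point or a joint stands for the part that bears it (a point fixed in the world has none). Each returns a list of dicts, best first, with "confidence" (0 to 1); they miss things now and then, are a little off and sometimes report something else, mostly with a low value. They report only what shows in the picture. A call takes as long as a camera call. They do not tell look-alikes from the thing itself.
- r.boxes_of(camera, target): "uv" ([column, row] in pixels, amid what is visible of it).
- r.mark_of(camera, target): "uv" ([column, row] in pixels: a listed point, or the origin of a listed thing).
The state is a dict: "clock": time; "joints": joint angles; "qvel": joint speeds; "tau": joint torques, N m; "tcp_pos": TCP position; "orientation": TCP orientation; "contact_force": force on the tool from outside, world axes, zero at the start; "moment": the same for the moment, N m; "grip_width": finger opening in m; "gripper_force": force on a finger pad.
Only numpy, scipy, OpenCV 4.12 (cv2) and the standard library are available. Lean on these libraries where they do the work, as an engineer would, in place of code of your own. Each camera call takes 0.05 s, during which the arm holds its last target. There are 200 camera calls.

### The job

Tidy up the potting shelf: slide every flat scraper on the table blade first and fully home, handle against the block, into a slot of its own in the slanted wooden tool block, and lay the T-handled dibber across both forks of its raised rest. When all of it is put away, swing the tally counter's sprung lever right to its stop and let it spring back; leave the pots, bowl, jar and trowel where they are.

Things in the scene. Friction and masses are not known exactly. Their poses are not given: they have to be found in the camera images.
- scraper0: flat hand scraper lying on the table, loose, 0.14 kg (+-30%); some of the four may be absent. Origin: handle centre; x along it to the blade tip, z through its thickness (same both ways up). Wooden handle 100 x 22 x 16 mm (x -50 to 50); blade 44 wide, 5 thick, x 50 to 135 mm, in the handle's mid-plane, last 15 mm only 30 wide. Mass centre at x = 25 mm. Blade starts towards the robot
- scraper1: another identical scraper (see scraper0), same frame
- scraper2: another identical scraper (see scraper0), same frame
- scraper3: another identical scraper (see scraper0), same frame
- scraper0_tip (a point): middle of the blade tip of scraper0, 135 mm ahead of its origin
- scraper1_tip (a point): middle of the blade tip of scraper1, 135 mm ahead of its origin
- scraper2_tip (a point): middle of the blade tip of scraper2, 135 mm ahead of its origin
- scraper3_tip (a point): middle of the blade tip of scraper3, 135 mm ahead of its origin
- slot0 (a point): slot of the slanted wooden tool block (fixed, 278 mm wide, four like slots in a row 66 mm apart): centre of the slot's mouth, 90 mm high. x points into the slot (25 degrees below level, roughly to the robot), y across it, z square to it. Slot 52 mm wide (y), 11 mm high (z), 95 mm deep; the thicker handle stops at its mouth. Wood above the slot 14 mm thick. One scraper each
- slot1 (a point): the next slot of the block, same frame and sizes as slot0
- slot2 (a point): the next slot of the block, same frame and sizes as slot0
- slot3 (a point): the next slot of the block, same frame and sizes as slot0
- slots (a point): middle of the row of slot mouths, axes as slot0; the slots lie at y = -99, -33, 33, 99 mm from it
- dibber: wooden T-handled dibber, loose, about 0.12 kg, lying on the table. Origin on the shaft's axis, 100 mm from either end; x along the shaft to the point. Shaft 28 mm diameter from x = -100 to 60 mm, then tapering to the point at 100 mm; crossbar 90 mm long, 28 mm diameter, at x = -100 mm, square to the shaft. Mass centre at about x = -20 mm
- rest: fixed wooden dibber rest: two forked posts on a board 140 x 70 mm. Origin under its centre; x runs from post to post (the dibber may point either way). Posts at x = -45 and 45 mm, 14 mm thick (x), 60 mm wide, tops 100 mm high, each with two prongs 27 mm high leaning outwards, gap for the shaft about 34 mm at the bottom, 51 mm at the top
- rest_seat (a point): where the shaft's axis lies at the middle of the rest when the dibber is seated: 114 mm above the table, centred between the posts
- counter: tally counter, fixed: grey housing 70 x 50 x 50 mm high with an upright lever on top. Origin under its centre; the lever swings towards its +x. Hinge along y at 50 mm height over the origin
- lever (a joint): angle of the counter's lever: 0 at rest (leaning 30 degrees to the counter's -x), 1.05 at its stop (leaning 30 degrees to +x). Spring-loaded, about 4 N at the tip near the stop; returns to 0 when let go
- lever_tip (a point): centre of the lever's knob (black roller 22 mm diameter, 30 mm wide), 70 mm from the hinge; below it a flat bar 7 mm thick and 20 mm wide
- pot: bystander: white plastic pot, 92 mm wide, 85 mm high, origin under it
- bowl: bystander: stainless steel bowl, 110 mm wide, 50 mm high, origin under it
- jar: bystander: glass jar with twist cap, 66 mm wide, 100 mm high, origin under it
- trowel: bystander: orange trowel lying flat, 290 mm long, origin near its middle
- clay_pot: bystander: small clay pot, 80 mm wide, 70 mm high, origin under it
There are look-alikes about, which are no part of the job. Of the things that look like the dibber, the larger one is meant.

How it is judged:
By the outcome, as a careful person would: the job done as asked, in the order asked, and still so for the second after the job is handed in, with the robot touching nothing.
Of scraper0, scraper1, scraper2, scraper3 only 2 to 4 are there at a start; the rules pass over those that are not, and their reading is None.
At some moment in a run one of scraper0, scraper1, scraper2, scraper3, dibber may be knocked a few centimetres aside while the robot is not near it.
It also fails if it takes over 210 s, if anything falls off the work surface, if the arm or the gripper's body presses on something with over 40 N, if the wrist force passes 120 N, or if a joint passes its speed limit or range.

## Working session

There is one attempt and no reset: what is moved stays moved. The work goes in short steps, Python scripts to look and compute and a tool call to move; the robot and the scene stay as the last step left them, time stands still between calls to the robot, and variables do not carry over. Pictures are saved under pics/ and viewed, at most 14 in all, crops included, and the job is handed in when it is done.

Besides the shell and the picture viewer there is one more tool, called as name([rows], argument=value, ...), one row to a line, values as JSON. servo_tool: Moves the arm, as the interface text tells. Scaled input: -1 to 1 covers 250 mm each way for a shift and 90 degrees each way for a turn. Its arguments: {"type":"object","properties":{"commands":{"type":"array"},"claw":{"type":"number"},"squeeze":{"type":"number"}},"required":["commands"]}

```bash
ls; mkdir -p pics
cat > h.py <<'E'
import numpy as np, cv2
from bench import r
from scipy.spatial.transform import Rotation as R
def T_of(cam):
    m=r.camera_model(cam)
    if 'extrinsics' in m: return m,np.array(m['extrinsics'])
    o=r.get_obs(); T=np.eye(4); T[:3,:3]=R.from_rotvec(o['orientation']).as_matrix(); T[:3,3]=o['tcp_pos']
    return m,T@np.array(m['hand_eye'])
def grab(cam,name=None):
    m,T=T_of(cam); im,d=r.grab_frame(cam)
    if name: cv2.imwrite('pics/'+name,im[:,:,::-1])
    return im,d,m,T
def px(uv,d,m,T,k=1):
    u,v=int(round(uv[0])),int(round(uv[1]))
    w=d[max(0,v-k):v+k+1,max(0,u-k):u+k+1]; w=w[w>0]
    if len(w)==0: return None
    z=np.median(w); return (T@[(uv[0]-m['cx'])/m['fx']*z,(uv[1]-m['cy'])/m['fy']*z,z,1])[:3]
def ray(uv,m,T):
    return T[:3,3],T[:3,:3]@[(uv[0]-m['cx'])/m['fx'],(uv[1]-m['cy'])/m['fy'],1]
def onz(uv,z,m,T):
    o,v=ray(uv,m,T); return o+v*(z-o[2])/v[2]
def cloud(d,m,T):
    v,u=np.mgrid[:d.shape[0],:d.shape[1]]
    P=np.stack([(u-m['cx'])/m['fx']*d,(v-m['cy'])/m['fy']*d,d],-1)
    return P@T[:3,:3].T+T[:3,3]
def proj(p,m,T):
    c=np.linalg.inv(T)@np.append(p,1); return np.array([m['fx']*c[0]/c[2]+m['cx'],m['fy']*c[1]/c[2]+m['cy']])
def rel(p,Rm):
    "row entries to reach TCP position p, rotation matrix Rm from now"
    o=r.get_obs(); R0=R.from_rotvec(o['orientation']).as_matrix()
    return np.round(R0.T@(np.array(p)-o['tcp_pos'])/.25,3),np.round(R.from_matrix(R0.T@Rm).as_rotvec()/(np.pi/2),3)
E
python3 - <<'E'
from h import *
np.set_printoptions(precision=3,suppress=True)
print(r.get_obs(),r.tcp_to_tips)
for c in('top','side'):
    im,d,m,T=grab(c,c+'0.png'); print(c,m['fx'],T)
    for n in['scraper0','dibber','rest','rest_seat','counter','lever_tip','slots','slot0','trowel','jar','pot','clay_pot','bowl']:
        for q in r.mark_of(c,n):
            if q['confidence']>.2: print(n,np.round(q['uv']),round(q['confidence'],2),px(q['uv'],d,m,T))
E
```

```text
pics
{'clock': 0.0, 'joints': array([ 1.153,  0.478,  0.022,  1.556, -0.011,  1.109, -0.083]), 'qvel': array([-0.001,  0.   , -0.   ,  0.001, -0.002, -0.002, -0.   ]), 'tau': array([  0.   , -59.645,   1.608, -28.12 ,   0.012,   0.009,   0.   ]), 'tcp_pos': array([ 0.206, -0.642,  0.249]), 'orientation': array([-3.102, -0.484,  0.001]), 'contact_force': array([-1.224,  0.386,  0.317]), 'moment': array([-0.017,  0.007,  0.002]), 'gripper_force': 0.0, 'grip_width': 0.08547157387045155} 0.019
top 481.8697529759754 [[-0.007 -0.987  0.162  0.264]
 [-1.     0.006 -0.004 -0.074]
 [ 0.003 -0.162 -0.987  1.541]
 [ 0.     0.     0.     1.   ]]
scraper0 [214. 153.] 0.94 [0.634 0.069 0.013]
scraper0 [268. 158.] 0.78 [ 0.616 -0.108  0.018]
scraper0 [240. 155.] 0.6 [ 0.629 -0.017  0.016]
dibber [362. 279.] 0.73 [ 0.23  -0.396  0.019]
dibber [340. 223.] 0.55 [ 0.405 -0.332  0.02 ]
rest [361. 158.] 0.59 [ 0.615 -0.409  0.015]
rest_seat [366. 148.] 0.72 [ 0.651 -0.427  0.011]
counter [244. 218.] 0.92 [ 0.416 -0.03   0.074]
lever_tip [253. 218.] 0.59 [ 0.412 -0.059  0.122]
slots [141. 196.] 0.65 [0.48
[... 1194 characters left out ...]
[ 0.621 -0.02   0.018]
rest_seat [360. 139.] 0.39 [ 0.426 -0.518  0.02 ]
counter [333. 175.] 0.71 [ 0.408 -0.331  0.028]
lever_tip [274. 214.] 0.79 [ 0.421 -0.053  0.119]
lever_tip [124. 234.] 0.71 [0.732 0.201 0.023]
slots [157. 299.] 0.6 [0.537 0.269 0.001]
slot0 [147. 314.] 0.89 [0.477 0.33  0.107]
slot0 [124. 337.] 0.86 [0.524 0.386 0.002]
slot0 [180. 272.] 0.81 [0.543 0.178 0.001]
slot0 [163. 292.] 0.81 [0.537 0.247 0.001]
trowel [189. 164.] 0.85 [ 0.788 -0.107  0.003]
jar [326. 230.] 0.82 [ 0.311 -0.144  0.044]
jar [155. 300.] 0.35 [0.537 0.273 0.001]
pot [318. 113.] 0.31 [ 0.586 -0.509  0.048]
clay_pot [364. 139.] 0.6 [ 0.416 -0.523  0.025]
bowl [322. 116.] 0.61 [ 0.578 -0.524  0.03 ]
```

Run:
```python
import cv2,numpy as np
a=cv2.imread('pics/top0.png')[80:310,70:440]; b=cv2.imread('pics/side0.png')[80:370,60:430]
cv2.imwrite('pics/top0c.png',cv2.resize(a,None,fx=2.1,fy=2.1,interpolation=3));cv2.imwrite('pics/side0c.png',cv2.resize(b,None,fx=2,fy=2,interpolation=3))
```

```text
(no output)
```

View pics/top0c.png

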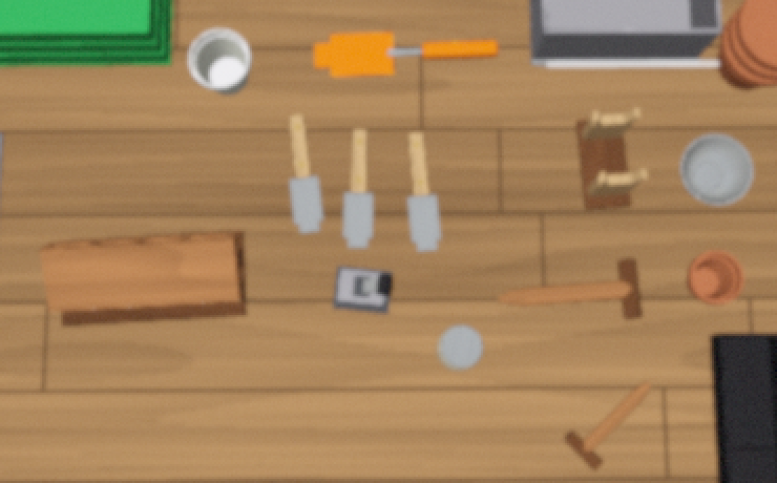

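View pics/side0c.png

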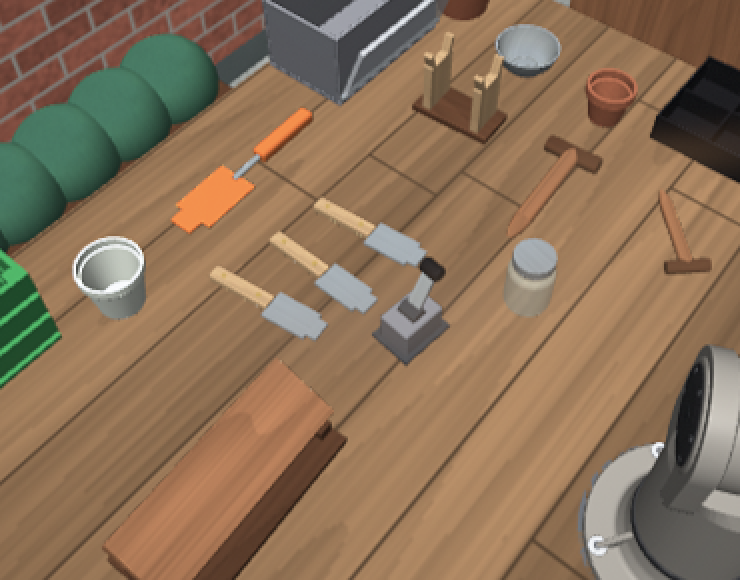

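The top picture shows three scrapers with their handles away from the robot, at top-frame pixels (214,153), (240,155) and (268,158). The block's mouths face away from the robot. The rest is near (361,158), and the counter at (244,218) has its lever leaning to -y.

Dibber candidates:
- T-dibber at (344,218): the larger one, so this is the one I want.
- T-dibber at (358,285): smaller, a look-alike.

I'll measure from the wrist camera next.

Run:
```python
from h import *
np.set_printoptions(precision=4,suppress=True)
print(r.camera_model('wrist'))
for c in('top','side'):
    im,d,m,T=grab(c); P=cloud(d,m,T)
    # block top
    M=(P[...,0]>.35)&(P[...,0]<.62)&(P[...,1]>.1)&(P[...,1]<.5)&(P[...,2]>.05)&(d>0)
    Q=P[M]; 
    hist=[(round(x,3),Q[abs(Q[:,0]-x)<.005][:,2].max().round(3) if (abs(Q[:,0]-x)<.005).any() else None) for x in np.arange(.4,.58,.01)]
    print(c,len(Q),Q.min(0),Q.max(0)); print(hist)
    n=Q.mean(0); u,s,vt=np.linalg.svd(Q-n,full_matrices=False); print(n,s/np.sqrt(len(Q)),vt)
    # rest
    M=(P[...,0]>.5)&(P[...,0]<.8)&(P[...,1]>-.5)&(P[...,1]<-.3)&(P[...,2]>.06)&(d>0); Q=P[M]; print('rest',len(Q),Q.min(0),Q.max(0),[Q[Q[:,0]<Q[:,0].mean()].mean(0),Q[Q[:,0]>Q[:,0].mean()].mean(0)])
    # dibber
    M=(P[...,0]>.33)&(P[...,0]<.48)&(P[...,1]>-.45)&(P[...,1]<-.2)&(P[...,2]>.01)&(d>0); Q=P[M]; print('dib',len(Q),Q.min(0),Q.max(0))
print(rel([.60,-.02,.40],np.diag([1,-1,-1.])))
```

```text
{'fx': 310.15103858595774, 'fy': 310.15103858595774, 'cx': 251.2221776747586, 'cy': 187.5026174065022, 'hand_eye': array([[-0.0001, -0.9554, -0.2953,  0.0758],
       [ 1.    , -0.0002,  0.0004,  0.0003],
       [-0.0004, -0.2953,  0.9554, -0.1239],
       [ 0.    ,  0.    ,  0.    ,  1.    ]])}
top 3075 [0.3884 0.1554 0.0509] [0.5022 0.4365 0.1144]
[(np.float64(0.4), np.float64(0.081)), (np.float64(0.41), np.float64(0.087)), (np.float64(0.42), np.float64(0.089)), (np.float64(0.43), np.float64(0.096)), (np.float64(0.44), np.float64(0.099)), (np.float64(0.45), np.float64(0.107)), (np.float64(0.46), np.float64(0.11)), (np.float64(0.47), np.float64(0.114)), (np.float64(0.48), np.float64(0.113)), (np.float64(0.49), np.float64(0.109)), (np.float64(0.5), np.float64(0.091)), (np.float64(0.51), None), (np.float64(0.52), None), (np.float64(0.53), None), (np.float64(0.54), None), (np.float64(0.55), None), (np.float64(0.56), None), (np.float64(0.57), None)]
[0.4428 0.2941 0.0866] [0.0813 0.0295 0.0076] [[-0.054   0.9985  0.0047]
 [-0.9457 -0.0496 -0.3212]
 [-0.3205 -0.0218  0.947 ]]
rest 1231 [
[... 537 characters left out ...]
t64(0.113)), (np.float64(0.48), np.float64(0.112)), (np.float64(0.49), np.float64(0.108)), (np.float64(0.5), np.float64(0.086)), (np.float64(0.51), None), (np.float64(0.52), None), (np.float64(0.53), None), (np.float64(0.54), None), (np.float64(0.55), None), (np.float64(0.56), None), (np.float64(0.57), None)]
[0.4364 0.3043 0.0881] [0.0806 0.0274 0.0032] [[-0.0505  0.9987 -0.0044]
 [-0.9081 -0.0478 -0.4161]
 [-0.4158 -0.017   0.9093]]
rest 1650 [ 0.5629 -0.4998  0.0601] [ 0.79   -0.3001  0.1454] [array([ 0.6153, -0.3951,  0.096 ]), array([ 0.7669, -0.3945,  0.1108])]
dib 679 [ 0.377  -0.4428  0.01  ] [ 0.4662 -0.2304  0.0342]
(array([ 2.261, -1.892, -0.599]), array([ 0.   , -0.   ,  0.197]))
```

servo_tool([
  [[1, -0.84, -0.6], [0, 0, 0.197]],
  [[1, -0.84, -0.6], [0, 0, 0.197]],
  [[1, -0.84, -0.6], [0, 0, 0.197]],
  [[1, -0.84, -0.6], [0, 0, 0.197]],
  [[1, -0.84, -0.6], [0, 0, 0.197]],
  [[1, -0.84, -0.6], [0, 0, 0.197]],
  [[1, -0.84, -0.6], [0, 0, 0.197]],
  [[1, -0.84, -0.6], [0, 0, 0.197]],
])

```text
clock: 2.3
tcp_pos: [0.3844, -0.3618, 0.4035]
orientation: [3.14, 0.015, 0.009]
contact_force: [-0.1, -0.1, -0.0]
grip_width: 0.0856
gripper_force: 0.0
```

Run:
```python
from h import *
print(r.get_obs()['tcp_pos'],rel([.66,-.02,.40],np.diag([1,-1,-1.])))
```

```text
[ 0.38442135 -0.36179355  0.4034727 ] (array([ 1.115, -1.357,  0.018]), array([ 0.001, -0.003,  0.006]))
```

servo_tool([
  [[1, -1, 0], [0, 0, 0]],
  [[1, -1, 0], [0, 0, 0]],
  [[1, -1, 0], [0, 0, 0]],
  [[1, -1, 0], [0, 0, 0]],
  [[1, -1, 0], [0, 0, 0]],
  [[1, -1, 0], [0, 0, 0]],
  [[1, -1, 0], [0, 0, 0]],
  [[1, -1, 0], [0, 0, 0]],
])

```text
clock: 3.1
tcp_pos: [0.6329, -0.1094, 0.3989]
orientation: [-3.137, -0.015, 0.0]
contact_force: [-0.1, 0.3, 0.1]
grip_width: 0.0855
gripper_force: 0.0
```

```bash
cat > scr.py <<'E'
from h import *
np.set_printoptions(precision=4,suppress=True)
def fit(tag,cams=('wrist','top','side'),z=.008):
    out={}
    for c in cams:
        im,d,m,T=grab(c,f'{tag}_{c}.png'); P=cloud(d,m,T)
        A=[px(q['uv'],d,m,T) for q in r.mark_of(c,'scraper0') if q['confidence']>.4]
        B=[onz(q['uv'],z,m,T) for q in r.mark_of(c,'scraper0_tip') if q['confidence']>.4]
        for i,a in enumerate(A): print(c,'origin',a)
        for b in B: print(c,'tip',b)
        # handle: points 12-22 mm high (top z=.016) within scraper zone
        M=(P[...,2]>.0105)&(P[...,2]<.024)&(d>0)&(P[...,0]>.45)&(P[...,0]<.75)&(P[...,1]>-.2)&(P[...,1]<.18)
        n,l,st,_=cv2.connectedComponentsWithStats(M.astype(np.uint8))
        for i in range(1,n):
            if st[i,4]<60: continue
            Q=P[l==i]; 
            rect=cv2.minAreaRect(Q[:,:2].astype(np.float32)*1000); box=cv2.boxPoints(rect)
            _,s,v=np.linalg.svd(Q[:,:2]-Q[:,:2].mean(0),full_matrices=False); v=v[0]*(-np.sign(v[0][0]))
            print(c,'handle c',np.array(rect[0])/1000,'size',np.round(rect[1]),'z',np.median(Q[:,2]).round(4),'n',len(Q),'blade az deg',np.degrees(np.arctan2(v[1],v[0])).round(2))
if __name__=='__main__': fit('s0')
E
python3 scr.py
```

```text
wrist origin [ 0.6214 -0.1103  0.0158]
wrist origin [ 0.6273 -0.0179  0.0162]
wrist origin [0.6464 0.0725 0.016 ]
wrist tip [ 0.4849 -0.0152  0.008 ]
wrist handle c [0.6038 0.0678] size [184.  45.] z 0.0143 n 1556 blade az deg -173.32
wrist handle c [ 0.5794 -0.0186] size [ 44. 185.] z 0.0141 n 1514 blade az deg 179.09
wrist handle c [ 0.5739 -0.1149] size [185.  44.] z 0.0143 n 1491 blade az deg -174.77
wrist handle c [0.482  0.1683] size [65. 23.] z 0.0144 n 337 blade az deg -166.02
top origin [ 0.6334 -0.0137  0.0145]
top origin [0.6335 0.0635 0.0089]
top tip [ 0.483  -0.0057  0.008 ]
top handle c [0.6298 0.0701] size [135.  29.] z 0.015 n 203 blade az deg -168.11
top handle c [ 0.5805 -0.0196] size [ 41. 181.] z 0.0142 n 301 blade az deg 178.7
side origin [ 0.6216 -0.0195  0.015 ]
side origin [ 0.6167 -0.1137  0.0166]
side origin [0.6487 0.0703 0.0188]
side tip [ 0.4825 -0.022   0.008 ]
side tip [ 0.4188 -0.0275  0.008 ]
side handle c [ 0.5745 -0.1137] size [183.  47.] z 0.014 n 486 blade az deg -173.86
side handle c [ 0.5794 -0.0192] size [ 46. 184.] z 0.0141 n 510 blade az deg 179.34
side handle c [0.6032 0.0667] size [185.  45.] z 0.0142 n 539 blade az deg -172.47
```

servo_tool([
  [[0.1, -1, 0.2], [0, 0, 0]],
  [[0.1, -1, 0.2], [0, 0, 0]],
  [[0.1, -1, 0.2], [0, 0, 0]],
  [[0.1, -1, 0.2], [0, 0, 0]],
  [[0.1, -1, 0.2], [0, 0, 0]],
])

```text
clock: 4.05
tcp_pos: [0.6541, 0.1284, 0.3516]
orientation: [3.141, -0.002, 0.001]
contact_force: [1.0, 0.3, -0.6]
grip_width: 0.0854
gripper_force: 0.0
```

servo_tool([
  [[0.16, -0.6, 0.3], [0, 0, 0]],
  [[0.16, -0.6, 0.3], [0, 0, 0]],
  [[0.16, -0.6, 0.3], [0, 0, 0]],
  [[0.16, -0.6, 0.3], [0, 0, 0]],
  [[0.16, -0.6, 0.3], [0, 0, 0]],
  [[0.16, -0.6, 0.3], [0, 0, 0]],
])

```text
clock: 4.65
tcp_pos: [0.6945, 0.2761, 0.2767]
orientation: [3.14, -0.001, 0.0]
contact_force: [-0.1, -0.4, 0.4]
grip_width: 0.0852
gripper_force: 0.0
```

Run:
```python
from h import *
np.set_printoptions(precision=4,suppress=True)
print(r.get_obs()['tcp_pos'])
im,d,m,T=grab('wrist','slots1.png'); P=cloud(d,m,T); np.savez('pics/slots1.npz',im=im,d=d,P=P,T=T)
for n in('slot0','slots'):
    for q in r.mark_of('wrist',n): print(n,q['uv'],round(q['confidence'],2),px(q['uv'],d,m,T),onz(q['uv'],.09,m,T))
# top-face and front-face planes
def plane(M):
    Q=P[M]
    for _ in range(4):
        c=Q.mean(0); n=np.linalg.svd(Q-c,full_matrices=False)[2][2]; Q=Q[abs((Q-c)@n)<.003] 
    return c,n*np.sign(n[2]),len(Q),Q.min(0),Q.max(0)
B=(P[...,1]>.14)&(P[...,1]<.46)&(d>0)&(P[...,2]>.04)&(P[...,0]<.56)
a=plane(B&(P[...,0]<.462)); f=plane(B&(P[...,0]>.478)&(P[...,2]<.108)); print('top',a);print('front',f)
print(np.degrees(np.arcsin(a[1][0])), a[1]@f[1])
```

```text
[0.6945 0.2761 0.2767]
slot0 [315.4, 329.1] 0.79 [0.4865 0.1954 0.0822] [0.4935 0.1974 0.09  ]
slot0 [263.7, 332.8] 0.73 [0.4785 0.2599 0.0795] [0.4881 0.2604 0.09  ]
slot0 [207.5, 337.2] 0.71 [0.4713 0.3315 0.0789] [0.4816 0.3296 0.09  ]
slot0 [155.5, 336.5] 0.59 [0.475  0.3967 0.0816] [0.4828 0.3935 0.09  ]
slot0 [234.8, 334.1] 0.41 [0.4872 0.2958 0.0911] [0.4862 0.2959 0.09  ]
top (array([0.4601, 0.3489, 0.0778]), array([-0.8186,  0.0602,  0.5713]), 29, array([0.4571, 0.1742, 0.0718]), array([0.4619, 0.3958, 0.0978]))
front (array([0.4891, 0.2839, 0.0864]), array([0.9127, 0.0442, 0.4063]), 3073, array([0.478 , 0.1586, 0.0701]), array([0.5009, 0.4109, 0.1079]))
-54.940051734855544 -0.5123168999285108
```

View pics/slots1.png

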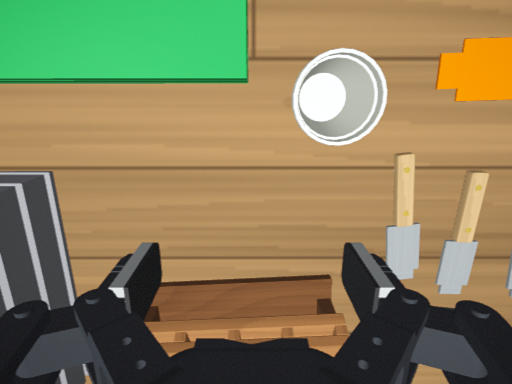

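Run:
```python
from h import *
np.set_printoptions(precision=4,suppress=True)
z=np.load('pics/slots1.npz'); P=z['P']; d=z['d']
a=np.radians(2.85);t=np.radians(25)
X=-np.array([np.cos(t)*np.cos(a),np.cos(t)*np.sin(a),np.sin(t)]); Y=np.array([np.sin(a),-np.cos(a),0]); Z=np.cross(X,Y); print(X,Y,Z)
L=(P-[.487,.295,.09])@np.stack([X,Y,Z],1)
M=(d>0)&(abs(L[...,1])<.15)&(abs(L[...,2])<.03)&(abs(L[...,0])<.05)
Q=L[M]; print(len(Q))
F=Q[abs(Q[:,2])>.009]; print('face x',np.median(F[:,0]),F[:,0].std())
H=Q[(Q[:,0]>.004)&(abs(Q[:,2])<.012)]
print(np.histogram(H[:,1],bins=np.arange(-.14,.141,.004)))
print('z of hole pts',np.percentile(H[:,2],[2,10,50,90,98]))
for lo,hi in((-.125,-.066),(-.066,0),(0,.066),(.066,.125)):
    h=H[(H[:,1]>lo)&(H[:,1]<hi)]; print(len(h),h[:,1].min(),h[:,1].max(),(h[:,1].min()+h[:,1].max())/2)
A=Q[(Q[:,0]>-.004)&(Q[:,0]<.003)]; print('face z range',A[:,2].min(),A[:,2].max())
im=z['im'][300:384,110:370]; cv2.imwrite('pics/sl_c.png',cv2.resize(im,None,fx=3,fy=3,interpolation=2)[:,:,::-1])
```

```text
[-0.9052 -0.0451 -0.4226] [ 0.0497 -0.9988  0.    ] [-0.4221 -0.021   0.9063]
5169
face x -7.959514226716751e-05 0.002898645664013896
(array([ 0,  0,  0,  0,  0,  0,  0,  0,  0, 22, 27, 29, 27, 23, 22,  6,  0,
        0,  0, 27, 28, 21, 16, 16, 17, 18, 17, 20, 18, 18, 20, 22,  3,  0,
        0,  0, 27, 26, 25, 27, 27, 25, 27, 24, 26, 30, 24, 27, 26,  9,  0,
        0,  2, 24, 26, 27, 28, 29, 25, 22, 29, 27, 27, 28, 26, 36,  0,  0,
        0,  0]), array([-0.14 , -0.136, -0.132, -0.128, -0.124, -0.12 , -0.116, -0.112,
       -0.108, -0.104, -0.1  , -0.096, -0.092, -0.088, -0.084, -0.08 ,
       -0.076, -0.072, -0.068, -0.064, -0.06 , -0.056, -0.052, -0.048,
       -0.044, -0.04 , -0.036, -0.032, -0.028, -0.024, -0.02 , -0.016,
       -0.012, -0.008, -0.004,  0.   ,  0.004,  0.008,  0.012,  0.016,
        0.02 ,  0.024,  0.028,  0.032,  0.036,  0.04 ,  0.044,  0.048,
        0.052,  0.056,  0.06 ,  0.064,  0.068,  0.072,  0.076,  0.08 ,
        0.084,  0.088,  0.092,  0.096,  0.1  ,  0.104,  0.108,  0.112,
        0.116,  0.12 ,  0.124,  0.128,  0.132,  0.136,  0.14 ]))
z of hole pts [-0.0059 -0.0056 -0.0051 -0.0047 -0.0026]
156 -0.10317979001561817 -0.07765583788002593 -0.09041781394782206
261 -0.06189703861363407 -0.011271359509785186 -0.03658419906170963
350 0.004538640428688686 0.056646219872060255 0.03059243015037447
356 0.0713453266735115 0.12294408721773063 0.09714470694562106
face z range -0.021066579526430106 0.020955445098458467
```

View pics/sl_c.png

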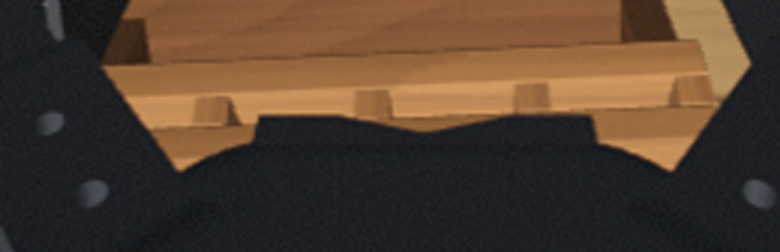

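The crop shows the four slot notches, and the depth data puts their edges at a 66 mm pitch. The slot floor is 5 mm below the axis and the front face is tilted 25°, all matching the description. Next I go above the scraper nearest the block.

```bash
cat >> h.py <<'E'
def az(deg):
    a=np.radians(deg); x=np.array([np.cos(a),np.sin(a),0]); z=np.array([0,0,-1.]); return np.stack([x,np.cross(z,x),z],1)
SX=np.array([-.9052,-.0451,-.4226]);SY=np.array([.0497,-.9988,0]);SZ=np.array([-.4221,-.021,.9063]);SC=np.array([.4869,.2977,.09])
RI=np.stack([-SX,np.cross(-SZ,-SX),-SZ],1)
def slot(k,gap,off=.014): # gap: handle front to mouth
    return SC+SY*k-SX*(.05+gap)+SZ*off
E
python3 -c "
from h import *
print(rel([.646,.073,.15],az(6.7)))"
```

```text
(array([-0.195,  0.808,  0.512]), array([ 0.   , -0.001, -0.076]))
```

servo_tool([
  [[-0.195, 0.808, 0.1], [0, 0, -0.076]],
  [[-0.195, 0.808, 0.2], [0, 0, -0.076]],
  [[-0.195, 0.808, 0.35], [0, 0, -0.076]],
  [[-0.195, 0.808, 0.512], [0, 0, -0.076]],
  [[-0.195, 0.808, 0.512], [0, 0, -0.076]],
  [[-0.195, 0.808, 0.512], [0, 0, -0.076]],
  [[-0.195, 0.808, 0.512], [0, 0, -0.076]],
], claw=0.45, squeeze=60)

```text
clock: 5.5
tcp_pos: [0.645, 0.0724, 0.1483]
orientation: [3.135, 0.181, -0.002]
contact_force: [-0.5, 1.6, 0.5]
grip_width: 0.0468
gripper_force: 0.0
```

```bash
python3 -c "
from scr import *
fit('a1',('wrist','side'))
print(rel([.646,.073,.022],az(6.7)))"
```

```text
wrist origin [ 0.6272 -0.017   0.0165]
wrist origin [0.6499 0.0756 0.0163]
wrist origin [ 0.6206 -0.105   0.0163]
wrist tip [ 0.4843 -0.0151  0.008 ]
wrist handle c [0.7399 0.1658] size [ 5. 25.] z 0.0172 n 77 blade az deg 134.96
wrist handle c [0.6035 0.0685] size [185.  44.] z 0.0148 n 5163 blade az deg -172.99
wrist handle c [ 0.617  -0.0195] size [111.  30.] z 0.0162 n 2466 blade az deg -177.36
wrist handle c [ 0.5974 -0.1115] size [138.  44.] z 0.0159 n 3299 blade az deg -171.03
wrist handle c [0.5123 0.0026] size [33. 11.] z 0.0111 n 130 blade az deg -164.79
side origin [ 0.6094 -0.1071  0.0184]
side origin [ 0.6164 -0.0191  0.017 ]
side origin [0.6508 0.0679 0.0156]
side tip [ 0.4829 -0.0203  0.008 ]
side tip [0.5227 0.3117 0.008 ]
side handle c [ 0.574  -0.1131] size [186.  47.] z 0.014 n 476 blade az deg -174.25
side handle c [ 0.5791 -0.0176] size [ 46. 185.] z 0.0137 n 536 blade az deg 179.25
side handle c [0.6029 0.0687] size [185.  47.] z 0.0142 n 551 blade az deg -172.38
(array([-0.005,  0.017,  0.512]), array([-0.   , -0.002,  0.003]))
```

servo_tool([
  [[-0.005, 0.015, 0.2], [0, 0, 0]],
  [[-0.005, 0.015, 0.35], [0, 0, 0]],
  [[-0.005, 0.015, 0.45], [0, 0, 0]],
  [[-0.005, 0.015, 0.5], [0, 0, 0]],
  [[-0.005, 0.015, 0.51], [0, 0, 0]],
  [[-0.005, 0.015, 0.512], [0, 0, 0]],
  [[-0.005, 0.015, 0.512], [0, 0, 0]],
])

```text
clock: 6.5
tcp_pos: [0.6459, 0.072, 0.0222]
orientation: [-3.136, -0.188, -0.004]
contact_force: [0.3, 0.6, 0.5]
grip_width: 0.0466
gripper_force: 0.0
```

servo_tool([
  [[0, 0, 0], [0, 0, 0]],
  [[0, 0, 0], [0, 0, 0]],
  [[0, 0, 0], [0, 0, 0]],
  [[0, 0, 0], [0, 0, 0]],
  [[0, 0, 0], [0, 0, 0]],
  [[0, 0, 0], [0, 0, 0]],
], claw=1)

```text
clock: 7.1
tcp_pos: [0.6456, 0.0717, 0.022]
orientation: [-3.136, -0.188, -0.004]
contact_force: [-0.1, 0.1, 5.7]
grip_width: 0.0202
gripper_force: 60.5
```

servo_tool([
  [[0, 0, -0.2], [0, 0, 0]],
  [[0, 0, -0.4], [0, 0, 0]],
  [[0, 0, -0.6], [0, 0, 0]],
  [[0, 0, -0.8], [0, 0, 0]],
  [[0, 0, -0.8], [0, 0, 0]],
])

```text
clock: 7.6
tcp_pos: [0.6487, 0.0726, 0.2292]
orientation: [-3.134, -0.187, -0.022]
contact_force: [1.2, -0.0, -0.6]
grip_width: 0.02
gripper_force: 59.7
```

```bash
python3 -c "
from h import *
print(r.get_obs()['tcp_pos']);grab('wrist','a2.png')
for k in(.099,.033,-.033,-.099):
  for g in(.12,0): p=slot(k,g); print(k,g,p)
print(rel(slot(.099,.12),RI))"
```

```text
[0.64866725 0.07263732 0.2292433 ]
0.099 0.12 [0.6397949 0.2061918 0.1745302]
0.099 0 [0.5311709 0.2007798 0.1238182]
0.033 0.12 [0.6365147 0.2721126 0.1745302]
0.033 0 [0.5278907 0.2667006 0.1238182]
-0.033 0.12 [0.6332345 0.3380334 0.1745302]
-0.033 0 [0.5246105 0.3326214 0.1238182]
-0.099 0.12 [0.6299543 0.4039542 0.1745302]
-0.099 0 [0.5213303 0.3985422 0.1238182]
(array([ 0.034, -0.536,  0.203]), array([-0.01 ,  0.272,  0.044]))
```

View pics/a2.png

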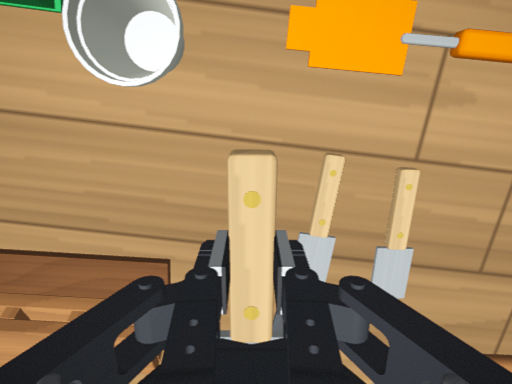

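```bash
cat > held.py <<'E'
from h import *
np.set_printoptions(precision=4,suppress=True)
def held():
    m=r.camera_model('wrist'); im,d=r.grab_frame('wrist'); P=cloud(d,m,np.array(m['hand_eye']))
    M=(d>0)&(P[...,0]>.014)&(P[...,0]<.09)&(abs(P[...,1])<.018)&(P[...,2]>-.01)&(P[...,2]<.025)
    Q=P[M]; ax=np.polyfit(Q[:,0],Q[:,2],1)
    top=Q[abs(Q[:,2]-np.polyval(ax,Q[:,0]))<.003]
    e=[[x,(s[:,1].min()+s[:,1].max())/2,np.ptp(s[:,1])] for x in np.arange(.016,.06,.004) for s in[top[abs(top[:,0]-x)<.002]] if len(s)>20]; e=np.array(e)
    ay=np.polyfit(e[:,0],e[:,1],1)
    print('n',len(top),'pitch deg',np.degrees(np.arctan(ax[0])).round(2),'axis z at tool x=0',(ax[1]+.008).round(4),'yaw deg',np.degrees(np.arctan(ay[0])).round(2),'y0',ay[1].round(4),'back end x',top[:,0].max().round(4),'w',e[:,2].mean().round(4))
if __name__=='__main__': held()
E
python3 held.py
```

```text
n 3844 pitch deg 3.05 axis z at tool x=0 0.0126 yaw deg 0.03 y0 0.0006 back end x 0.0507 w 0.0212
```

Run:
```python
from held import *
held(); o=r.get_obs(); im,d,m,T=grab('wrist'); P=cloud(d,m,T); 
M=(d>0)&(abs(P[...,2])<.006)&(P[...,0]>.5); Q=P[M]; A=np.c_[Q[:,:2],np.ones(len(Q))]; s=np.linalg.lstsq(A,Q[:,2],rcond=None)[0]; print(len(Q),s,'slope deg',np.degrees(s[:2]), o['orientation'],o['tcp_pos'])
Z=R.from_rotvec(o['orientation']).as_matrix(); print(Z[:,2])
# blade tip seen from side cam
for c in('side','top'):
    im,d,m,T=grab(c); P=cloud(d,m,T); M=(d>0)&(P[...,2]>.15)&(P[...,2]<.30)&(P[...,0]>.49)&(P[...,0]<.60)&(abs(P[...,1]-.05)<.1); Q=P[M]; print(c,len(Q))
    if len(Q): print(Q.min(0),Q.max(0),np.polyfit(Q[:,0],Q[:,2],1), np.polyfit(Q[:,0],Q[:,1],1))
```

```text
n 3869 pitch deg 3.12 axis z at tool x=0 0.0125 yaw deg 0.21 y0 0.0005 back end x 0.0507 w 0.0213
108729 [ 0.0011 -0.0001 -0.0003] slope deg [ 0.0658 -0.0039] [ 3.1355  0.1876 -0.0008] [0.644  0.0712 0.2202]
[-0.0005 -0.0005 -1.    ]
side 558
[0.5087 0.034  0.1998] [0.5999 0.0847 0.2157] [0.0076 0.2045] [0.0848 0.0132]
top 0
```

Run:
```python
from h import *
np.set_printoptions(precision=4,suppress=True)
m=r.camera_model('wrist'); im,d=r.grab_frame('wrist'); P=cloud(d,m,np.array(m['hand_eye']))
for x in np.arange(-.03,.056,.006):
    s=P[(d>0)&(abs(P[...,0]-x)<.002)&(abs(P[...,1])<.008)&(P[...,2]>-.02)&(P[...,2]<.03)]
    if len(s)>5: print(round(x,3),len(s),np.median(s[:,2]))
im,d,m,T=grab('side'); P=cloud(d,m,T); o=r.get_obs(); Z=R.from_rotvec(o['orientation']).as_matrix(); L=(P-o['tcp_pos'])@Z
for x in np.arange(-.14,.06,.01):
    s=L[(d>0)&(abs(L[...,0]-x)<.004)&(abs(L[...,1])<.006)&(L[...,2]>-.02)&(L[...,2]<.03)]
    if len(s)>3: print('side',round(x,3),len(s),np.median(s[:,2]))
```

```text
-0.03 216 0.005603414162892492
-0.024 221 0.005708420158706817
-0.018 216 0.0057162283517609574
-0.012 235 0.005687934918492454
-0.006 253 0.005750431202820316
-0.0 250 0.0057206090808755855
0.006 266 0.0057262067905783365
0.012 271 0.0057507224933218415
0.018 286 0.0057724086010677855
0.024 300 0.005692885680905521
0.03 311 0.005636515520922453
0.036 322 0.00570334222514543
0.042 336 0.00581698722223585
0.048 381 0.0062537895620725925
side -0.13 16 0.010428067283884547
side -0.12 10 0.011759907104836747
side -0.11 14 0.010939429478177706
side -0.1 14 0.011277357942343014
side -0.09 13 0.00974117488990139
side -0.08 11 0.010312182700534973
side -0.07 15 0.010609070211868124
side -0.06 16 0.010798745823697603
side -0.05 19 0.009236418423913194
side -0.04 12 0.005243121664506889
side -0.03 13 0.006088777022456909
side -0.02 11 0.00540548202764801
side -0.01 13 0.004841632884867027
side 0.0 6 0.00571059944945135
```

```bash
sed -i 's/(P\[...,0\]<.09)&(abs(P\[...,1\])<.018)/(P[...,0]<.043)\&(abs(P[...,1])<.018)/' held.py; python3 -c "
from h import *
print(rel(slot(.099,.12),RI),r.get_obs()['tcp_pos'])"
```

```text
(array([ 0.049, -0.537,  0.177]), array([-0.01 ,  0.28 ,  0.044])) [0.64378533 0.07135702 0.21879589]
```

servo_tool([
  [[0.049, -0.2, 0], [-0.004, 0.1, 0.015]],
  [[0.049, -0.4, 0.05], [-0.007, 0.19, 0.03]],
  [[0.049, -0.537, 0.12], [-0.01, 0.28, 0.044]],
  [[0.049, -0.537, 0.177], [-0.01, 0.28, 0.044]],
  [[0.049, -0.537, 0.177], [-0.01, 0.28, 0.044]],
  [[0.049, -0.537, 0.177], [-0.01, 0.28, 0.044]],
  [[0.049, -0.537, 0.177], [-0.01, 0.28, 0.044]],
])

```text
clock: 8.7
tcp_pos: [0.6425, 0.2046, 0.1773]
orientation: [-3.055, -0.071, -0.685]
contact_force: [1.1, 0.7, -1.4]
grip_width: 0.0203
gripper_force: 59.5
```

```bash
cat > chk.py <<'E'
from held import *
import sys
k=float(sys.argv[1]); held()
o=r.get_obs(); print(o['tcp_pos'],np.array(slot(k,.12)),rel(slot(k,.12),RI),rel(slot(k,0),RI),o['contact_force'])
im,d,m,T=grab('wrist','chk.png'); P=cloud(d,m,T); L=(P-SC-SY*k)@np.stack([SX,SY,SZ],1)
M=(d>0)&(abs(L[...,1])<.18)&(abs(L[...,2])<.02)
F=L[M&(abs(L[...,0])<.012)&(abs(L[...,2])>.008)]
if len(F): print('face x',len(F),np.median(F[:,0]))
H=L[M&(L[...,0]>.006)&(abs(L[...,2])<.012)&(L[...,0]<.05)]
if len(H):
    print(np.c_[np.unique(np.round(H[:,1]/.003)*.003,return_counts=True)].T); print('floor z',np.percentile(H[:,2],[5,50]))
S=L[(d>0)&(L[...,0]<-.02)&(L[...,0]>-.125)&(abs(L[...,1])<.04)&(abs(L[...,2])<.015)]
print('blade pts',len(S)); 
for x in(-.11,-.09,-.07,-.05,-.035):
    s=S[abs(S[:,0]-x)<.006]
    if len(s)>10: print(x,s[:,1].min(),s[:,1].max(),np.median(s[:,2]))
E
python3 chk.py .099
```

```text
n 2946 pitch deg -0.04 axis z at tool x=0 0.0142 yaw deg 0.49 y0 0.0003 back end x 0.043 w 0.0215
[0.6426 0.2045 0.1775] [0.6398 0.2062 0.1745] (array([-0.015, -0.007,  0.006]), array([ 0.001, -0.003, -0.002])) (array([-0.495, -0.006,  0.004]), array([ 0.001, -0.003, -0.002])) [ 0.891  -0.3999 -0.6751]
blade pts 162
```

servo_tool([
  [[-0.02, -0.007, 0.006], [0.001, -0.003, -0.002]],
  [[-0.06, -0.007, 0.006], [0.001, -0.003, -0.002]],
  [[-0.1, -0.007, 0.006], [0.001, -0.003, -0.002]],
  [[-0.14, -0.007, 0.006], [0.001, -0.003, -0.002]],
  [[-0.17, -0.007, 0.006], [0.001, -0.003, -0.002]],
  [[-0.2, -0.007, 0.006], [0.001, -0.003, -0.002]],
  [[-0.23, -0.007, 0.006], [0.001, -0.003, -0.002]],
  [[-0.26, -0.007, 0.006], [0.001, -0.003, -0.002]],
  [[-0.26, -0.007, 0.006], [0.001, -0.003, -0.002]],
])

```text
clock: 9.7
tcp_pos: [0.5812, 0.2051, 0.1465]
orientation: [-3.056, -0.083, -0.674]
contact_force: [-0.6, -0.2, -1.1]
grip_width: 0.0204
gripper_force: 59.6
```

```bash
python3 -c "
from held import *
held();o=r.get_obs(); print(o['contact_force'],rel(slot(.099,0),RI))"
```

```text
n 2930 pitch deg -0.1 axis z at tool x=0 0.0142 yaw deg 0.55 y0 0.0003 back end x 0.043 w 0.0215
[-0.0503 -0.13   -1.3557] (array([-0.224,  0.007, -0.002]), array([-0.001,  0.001,  0.002]))
```

servo_tool([
  [[-0.04, 0.006, -0.002], [0, 0, 0]],
  [[-0.08, 0.006, -0.002], [0, 0, 0]],
  [[-0.12, 0.006, -0.002], [0, 0, 0]],
  [[-0.15, 0.006, -0.002], [0, 0, 0]],
  [[-0.18, 0.006, -0.002], [0, 0, 0]],
  [[-0.2, 0.006, -0.002], [0, 0, 0]],
  [[-0.21, 0.006, -0.002], [0, 0, 0]],
  [[-0.22, 0.006, -0.002], [0, 0, 0]],
  [[-0.226, 0.006, -0.002], [0, 0, 0]],
  [[-0.232, 0.006, -0.002], [0, 0, 0]],
  [[-0.232, 0.006, -0.002], [0, 0, 0]],
])

```text
clock: 10.85
tcp_pos: [0.5308, 0.2011, 0.1239]
orientation: [-3.054, -0.08, -0.678]
contact_force: [2.6, -0.3, 3.8]
grip_width: 0.0205
gripper_force: 60.1
```

```bash
python3 -c "
from held import *
held();o=r.get_obs(); print(o['contact_force'],rel(slot(.099,0),RI))"
```

```text
n 2941 pitch deg 0.76 axis z at tool x=0 0.0141 yaw deg 0.24 y0 0.0004 back end x 0.043 w 0.0215
[4.0764 0.6353 4.2359] (array([0.001, 0.001, 0.001]), array([-0.001, -0.   ,  0.001]))
```

servo_tool([
  [[-0.01, 0, 0], [0, 0, 0]],
  [[-0.02, 0, 0], [0, 0, 0]],
  [[-0.02, 0, 0], [0, 0, 0]],
  [[-0.02, 0, 0], [0, 0, 0]],
])

```text
clock: 11.3
tcp_pos: [0.5304, 0.2011, 0.1242]
orientation: [-3.051, -0.077, -0.687]
contact_force: [15.5, -1.3, 5.7]
grip_width: 0.0202
gripper_force: 59.5
```

```bash
python3 -c "
from held import *
held();o=r.get_obs(); print(o['contact_force'],rel(slot(.099,0),RI))"
```

```text
n 2954 pitch deg 0.76 axis z at tool x=0 0.014 yaw deg 0.37 y0 0.0003 back end x 0.043 w 0.0216
[15.0689 -1.3384  5.8773] (array([0.002, 0.001, 0.003]), array([-0.002, -0.004,  0.   ]))
```

servo_tool([
  [[0.015, 0, 0], [0, 0, 0]],
  [[0.015, 0, 0], [0, 0, 0]],
  [[0.015, 0, 0], [0, 0, 0]],
  [[0.015, 0, 0], [0, 0, 0]],
  [[0.015, 0, 0], [0, 0, 0]],
], claw=0.45)

```text
clock: 11.85
tcp_pos: [0.528, 0.2007, 0.1222]
orientation: [-3.056, -0.082, -0.674]
contact_force: [-0.1, 0.4, 0.3]
grip_width: 0.047
gripper_force: 0.0
```

servo_tool([
  [[0.015, 0, -0.05], [0, 0, 0]],
  [[0.015, 0, -0.15], [0, 0, 0]],
  [[0.015, 0, -0.3], [0, 0, 0]],
  [[0.05, 0, -0.5], [0, 0, 0]],
  [[0.05, 0, -0.5], [0, 0, 0]],
])

```text
clock: 12.35
tcp_pos: [0.4885, 0.2007, 0.2474]
orientation: [-3.047, -0.081, -0.687]
contact_force: [0.4, -0.4, 1.0]
grip_width: 0.0472
gripper_force: 0.0
```

```bash
python3 -c "
from h import *
o=r.get_obs(); print(o['tcp_pos'],o['contact_force'],rel([.622,-.019,.16],az(-.8)))
im,d,m,T=grab('wrist','a5.png'); P=cloud(d,m,T); L=(P-SC-SY*.099)@np.stack([SX,SY,SZ],1)
S=L[(d>0)&(L[...,0]<-.004)&(L[...,0]>-.14)&(abs(L[...,1])<.02)&(abs(L[...,2]-.004)<.01)]
print(len(S),S.min(0),S.max(0))"
```

```text
[0.48852811 0.20070613 0.24736786] [ 0.44900846 -0.3681535   1.00178706] (array([0.29 , 0.908, 0.52 ]), array([-0.013, -0.282,  0.042]))
2565 [-0.10101734 -0.01166579 -0.00593766] [-0.00415014  0.01093597  0.00842007]
```

View pics/a5.png

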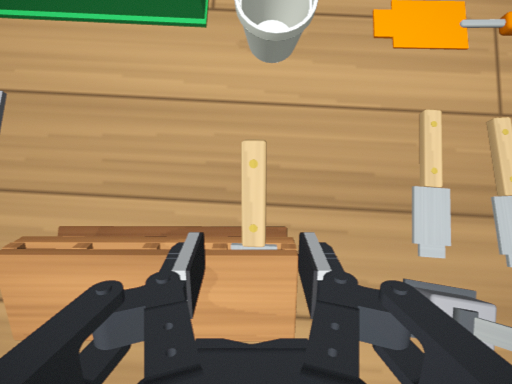

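The picture shows the scraper seated in the end slot at (253,195). Its back end measures 101 mm from the mouth, so it is home. Next is the middle scraper.

servo_tool([
  [[0.1, 0.2, 0], [-0.004, -0.09, 0.012]],
  [[0.2, 0.4, 0.1], [-0.008, -0.18, 0.024]],
  [[0.25, 0.6, 0.2], [-0.013, -0.282, 0.042]],
  [[0.29, 0.8, 0.4], [-0.013, -0.282, 0.042]],
  [[0.29, 0.908, 0.52], [-0.013, -0.282, 0.042]],
  [[0.29, 0.908, 0.52], [-0.013, -0.282, 0.042]],
  [[0.29, 0.908, 0.52], [-0.013, -0.282, 0.042]],
  [[0.29, 0.908, 0.52], [-0.013, -0.282, 0.042]],
])

```text
clock: 13.2
tcp_pos: [0.6186, -0.024, 0.1508]
orientation: [3.134, -0.03, -0.02]
contact_force: [0.7, 0.2, 0.2]
grip_width: 0.0469
gripper_force: 0.0
```

```bash
python3 -c "
from scr import *
fit('b1',('wrist','side'))
print(rel([.622,-.019,.022],az(-.8)))"
```

```text
wrist origin [ 0.623  -0.02    0.0158]
wrist origin [ 0.6209 -0.103   0.0162]
wrist tip [ 0.4857 -0.0154  0.008 ]
wrist handle c [ 0.5794 -0.0179] size [ 44. 185.] z 0.015 n 5063 blade az deg 178.91
wrist handle c [ 0.5844 -0.1129] size [164.  44.] z 0.0157 n 4100 blade az deg -170.76
wrist handle c [0.4974 0.1689] size [34. 22.] z 0.0141 n 571 blade az deg 159.44
side origin [ 0.6137 -0.1071  0.0178]
side origin [0.5426 0.2048 0.1173]
side origin [ 0.6181 -0.0151  0.0168]
side tip [ 0.4732 -0.0211  0.008 ]
side handle c [ 0.5753 -0.116 ] size [186.  45.] z 0.014 n 479 blade az deg -174.42
side handle c [ 0.5798 -0.021 ] size [ 46. 187.] z 0.0139 n 534 blade az deg 179.18
(array([ 0.012, -0.007,  0.532]), array([0.003, 0.004, 0.001]))
```

servo_tool([
  [[0.012, -0.007, 0.2], [0.003, 0.004, 0]],
  [[0.012, -0.007, 0.38], [0.003, 0.004, 0]],
  [[0.012, -0.007, 0.48], [0.003, 0.004, 0]],
  [[0.012, -0.007, 0.52], [0.003, 0.004, 0]],
  [[0.012, -0.007, 0.53], [0.003, 0.004, 0]],
  [[0.012, -0.007, 0.532], [0.003, 0.004, 0]],
  [[0.012, -0.007, 0.532], [0.003, 0.004, 0]],
])

```text
clock: 14.2
tcp_pos: [0.6232, -0.0206, 0.0228]
orientation: [3.14, -0.024, 0.003]
contact_force: [0.6, 0.6, 0.1]
grip_width: 0.0471
gripper_force: 0.0
```

servo_tool([
  [[0, 0, 0], [0, 0, 0]],
  [[0, 0, 0], [0, 0, 0]],
  [[0, 0, 0], [0, 0, 0]],
  [[0, 0, 0], [0, 0, 0]],
  [[0, 0, 0], [0, 0, 0]],
  [[0, 0, 0], [0, 0, 0]],
], claw=1)

```text
clock: 14.8
tcp_pos: [0.6228, -0.0207, 0.0225]
orientation: [3.14, -0.024, 0.001]
contact_force: [-1.1, 1.2, 6.1]
grip_width: 0.0203
gripper_force: 59.8
```

servo_tool([
  [[0, 0, -0.2], [0, 0, 0]],
  [[0, 0, -0.4], [0, 0, 0]],
  [[0, 0, -0.6], [0, 0, 0]],
  [[0, 0, -0.8], [0, 0, 0]],
  [[0, 0, -0.8], [0, 0, 0]],
])

```text
clock: 15.3
tcp_pos: [0.6264, -0.0205, 0.2296]
orientation: [3.141, -0.025, 0.02]
contact_force: [1.4, 0.3, -1.2]
grip_width: 0.02
gripper_force: 59.4
```

```bash
python3 -c "
from held import *
held();print(r.get_obs()['tcp_pos'],rel(slot(.033,.12),RI))"
```

```text
n 2942 pitch deg -0.13 axis z at tool x=0 0.0144 yaw deg 0.27 y0 0.0004 back end x 0.043 w 0.0216
[ 0.6244 -0.0205  0.2257] (array([ 0.028, -1.171,  0.204]), array([ 0.01 ,  0.273, -0.041]))
```

servo_tool([
  [[0, -0.2, -0.1], [0, 0, 0]],
  [[0.01, -0.4, -0.1], [0, 0, 0]],
  [[0.02, -0.6, -0.1], [0, 0, -0.02]],
  [[0.028, -0.8, -0.1], [0, 0, -0.041]],
  [[0.028, -1, -0.1], [0, 0, -0.041]],
  [[0.028, -1, -0.1], [0, 0, -0.041]],
])

```text
clock: 15.95
tcp_pos: [0.6298, 0.2391, 0.2436]
orientation: [-3.137, -0.094, 0.008]
contact_force: [-0.0, 0.3, -0.8]
grip_width: 0.0204
gripper_force: 59.5
```

```bash
python3 -c "
from held import *
print(r.get_obs()['tcp_pos'],rel(slot(.033,.12),RI))"
```

```text
[0.6298 0.2391 0.2436] (array([ 0.036, -0.129,  0.277]), array([-0.004,  0.281,  0.006]))
```

servo_tool([
  [[0.036, -0.129, 0], [0, 0, 0.006]],
  [[0.036, -0.129, 0.05], [-0.001, 0.1, 0.006]],
  [[0.036, -0.129, 0.12], [-0.002, 0.19, 0.006]],
  [[0.036, -0.129, 0.2], [-0.004, 0.281, 0.006]],
  [[0.036, -0.129, 0.277], [-0.004, 0.281, 0.006]],
  [[0.036, -0.129, 0.277], [-0.004, 0.281, 0.006]],
  [[0.036, -0.129, 0.277], [-0.004, 0.281, 0.006]],
  [[0.036, -0.129, 0.277], [-0.004, 0.281, 0.006]],
])

```text
clock: 16.75
tcp_pos: [0.642, 0.2619, 0.1778]
orientation: [-3.061, -0.058, -0.688]
contact_force: [0.3, -0.7, -0.6]
grip_width: 0.0204
gripper_force: 59.4
```

```bash
python3 chk.py .033 | head -3
```

```text
n 2925 pitch deg -0.09 axis z at tool x=0 0.0146 yaw deg 0.25 y0 0.0004 back end x 0.043 w 0.0215
[0.642  0.2618 0.178 ] [0.6365 0.2721 0.1745] (array([-0.024, -0.042,  0.003]), array([ 0.006, -0.004, -0.006])) (array([-0.504, -0.037,  0.001]), array([ 0.006, -0.004, -0.006])) [-0.0538  0.2545 -0.8673]
blade pts 71
```

servo_tool([
  [[-0.024, -0.042, 0.003], [0.006, -0.004, -0.006]],
  [[-0.024, -0.042, 0.003], [0.006, -0.004, -0.006]],
  [[-0.024, -0.042, 0.003], [0.006, -0.004, -0.006]],
])

```text
clock: 17.15
tcp_pos: [0.6346, 0.2728, 0.1731]
orientation: [-3.057, -0.08, -0.673]
contact_force: [-0.5, -0.1, -1.7]
grip_width: 0.0202
gripper_force: 59.5
```

```bash
python3 chk.py .033 | head -3
```

```text
n 2917 pitch deg -0.14 axis z at tool x=0 0.0147 yaw deg 0.19 y0 0.0005 back end x 0.043 w 0.0215
[0.6348 0.2724 0.1731] [0.6365 0.2721 0.1745] (array([ 0.009,  0.002, -0.002]), array([-0.   ,  0.002,  0.001])) (array([-0.471,  0.001, -0.001]), array([-0.   ,  0.002,  0.001])) [-0.228  -0.28   -1.4017]
blade pts 478
```

servo_tool([
  [[-0.04, 0.001, -0.001], [0, 0.001, 0]],
  [[-0.08, 0.001, -0.001], [0, 0.001, 0]],
  [[-0.11, 0.001, -0.001], [0, 0.001, 0]],
  [[-0.14, 0.001, -0.001], [0, 0.001, 0]],
  [[-0.17, 0.001, -0.001], [0, 0.001, 0]],
  [[-0.2, 0.001, -0.001], [0, 0.001, 0]],
  [[-0.23, 0.001, -0.001], [0, 0.001, 0]],
  [[-0.25, 0.001, -0.001], [0, 0.001, 0]],
  [[-0.25, 0.001, -0.001], [0, 0.001, 0]],
])

```text
clock: 18.15
tcp_pos: [0.5771, 0.2691, 0.1465]
orientation: [-3.057, -0.08, -0.675]
contact_force: [0.2, -0.2, -1.6]
grip_width: 0.0205
gripper_force: 59.5
```

```bash
python3 -c "
from held import *
held();o=r.get_obs(); print(o['contact_force'],rel(slot(.033,0),RI))"
```

```text
n 2937 pitch deg 0.05 axis z at tool x=0 0.0145 yaw deg 0.23 y0 0.0005 back end x 0.043 w 0.0215
[-0.4859 -0.062  -1.0639] (array([-0.22 , -0.001, -0.   ]), array([0.   , 0.001, 0.001]))
```

servo_tool([
  [[-0.04, -0.001, 0], [0, 0, 0]],
  [[-0.08, -0.001, 0], [0, 0, 0]],
  [[-0.12, -0.001, 0], [0, 0, 0]],
  [[-0.15, -0.001, 0], [0, 0, 0]],
  [[-0.18, -0.001, 0], [0, 0, 0]],
  [[-0.2, -0.001, 0], [0, 0, 0]],
  [[-0.21, -0.001, 0], [0, 0, 0]],
  [[-0.22, -0.001, 0], [0, 0, 0]],
  [[-0.23, -0.001, 0], [0, 0, 0]],
  [[-0.24, -0.001, 0], [0, 0, 0]],
  [[-0.25, -0.001, 0], [0, 0, 0]],
  [[-0.25, -0.001, 0], [0, 0, 0]],
])

```text
clock: 19.4
tcp_pos: [0.5282, 0.2669, 0.1249]
orientation: [-3.049, -0.072, -0.691]
contact_force: [17.4, -1.6, 3.3]
grip_width: 0.0207
gripper_force: 59.0
```

```bash
python3 -c "
from held import *
held();o=r.get_obs(); print(o['contact_force'],rel(slot(.033,0),RI))"
```

```text
n 2924 pitch deg -0.47 axis z at tool x=0 0.0146 yaw deg -0.18 y0 0.0006 back end x 0.043 w 0.0216
[16.8697 -1.7238  2.2669] (array([-0.003,  0.001,  0.004]), array([-0.002, -0.006, -0.002]))
```

servo_tool([
  [[0.012, 0, 0], [0, 0, 0]],
  [[0.012, 0, 0], [0, 0, 0]],
  [[0.012, 0, 0], [0, 0, 0]],
  [[0.012, 0, 0], [0, 0, 0]],
  [[0.012, 0, 0], [0, 0, 0]],
], claw=0.45)

```text
clock: 19.95
tcp_pos: [0.5236, 0.2666, 0.1216]
orientation: [-3.057, -0.079, -0.675]
contact_force: [0.0, 0.1, 0.1]
grip_width: 0.047
gripper_force: 0.0
```

servo_tool([
  [[0.012, 0, -0.05], [0, 0, 0]],
  [[0.012, 0, -0.15], [0, 0, 0]],
  [[0.012, 0, -0.3], [0, 0, 0]],
  [[0.05, 0, -0.5], [0, 0, 0]],
  [[0.05, 0, -0.5], [0, 0, 0]],
  [[0.05, 0, -0.5], [0, 0, 0]],
])

```text
clock: 20.55
tcp_pos: [0.483, 0.265, 0.2418]
orientation: [-3.054, -0.078, -0.678]
contact_force: [0.2, -0.5, 0.2]
grip_width: 0.047
gripper_force: 0.0
```

```bash
python3 -c "
from h import *
o=r.get_obs(); print(o['tcp_pos'],o['contact_force'],rel([.616,-.111,.16],az(5.2)))
im,d,m,T=grab('wrist','b5.png'); P=cloud(d,m,T)
for k in(.099,.033):
  L=(P-SC-SY*k)@np.stack([SX,SY,SZ],1)
  S=L[(d>0)&(L[...,0]<-.004)&(L[...,0]>-.14)&(abs(L[...,1])<.02)&(abs(L[...,2]-.004)<.01)]
  print(len(S),S.min(0),S.max(0))"
```

```text
[0.48296042 0.2650007  0.24179544] [ 0.19519238 -0.48351852  0.16614238] (array([0.274, 1.53 , 0.487]), array([ 0.005, -0.278, -0.025]))
2745 [-0.10072215 -0.01183718 -0.00599973] [-0.00401419  0.01064198  0.00863832]
2621 [-0.10066813 -0.01064457 -0.0057985 ] [-0.00400958  0.01147835  0.0062512 ]
```

servo_tool([
  [[0.05, 0.2, -0.05], [0, -0.09, 0]],
  [[0.1, 0.4, -0.05], [0, -0.18, 0]],
  [[0.2, 0.6, -0.05], [0.003, -0.278, -0.025]],
  [[0.27, 0.8, 0], [0.005, -0.278, -0.025]],
  [[0.27, 1, 0.05], [0.005, -0.278, -0.025]],
  [[0.27, 1, 0.05], [0.005, -0.278, -0.025]],
])

```text
clock: 21.2
tcp_pos: [0.5598, 0.0252, 0.2561]
orientation: [3.135, 0.141, -0.008]
contact_force: [0.3, -0.0, -0.6]
grip_width: 0.0472
gripper_force: 0.0
```

```bash
python3 -c "
from h import *
print(rel([.616,-.111,.16],az(5.2)))"
```

```text
(array([0.177, 0.562, 0.385]), array([ 0.002,  0.003, -0.001]))
```

servo_tool([
  [[0.177, 0.55, 0.385], [0, 0, 0]],
  [[0.177, 0.55, 0.385], [0, 0, 0]],
  [[0.177, 0.55, 0.385], [0, 0, 0]],
  [[0.177, 0.55, 0.385], [0, 0, 0]],
  [[0.177, 0.55, 0.385], [0, 0, 0]],
  [[0.177, 0.55, 0.385], [0, 0, 0]],
])

```text
clock: 21.8
tcp_pos: [0.6144, -0.1051, 0.1603]
orientation: [3.137, 0.141, -0.008]
contact_force: [-0.1, 0.4, 0.1]
grip_width: 0.0474
gripper_force: 0.0
```

```bash
python3 -c "
from scr import *
fit('c1',('wrist','side'))
print(rel([.616,-.111,.022],az(5.2)))"
```

```text
wrist origin [ 0.6212 -0.1076  0.0162]
wrist origin [ 0.4056 -0.2814  0.0256]
wrist handle c [ 0.5738 -0.1145] size [185.  44.] z 0.0148 n 4774 blade az deg -174.79
side origin [0.5343 0.2664 0.1138]
side origin [ 0.6177 -0.1081  0.0184]
side origin [0.5378 0.2029 0.1158]
side handle c [ 0.5754 -0.1162] size [187.  46.] z 0.0142 n 470 blade az deg -174.76
(array([-0.001,  0.028,  0.564]), array([0.001, 0.   , 0.001]))
```

servo_tool([
  [[0, 0.026, 0.2], [0, 0, 0]],
  [[0, 0.026, 0.38], [0, 0, 0]],
  [[0, 0.026, 0.48], [0, 0, 0]],
  [[0, 0.026, 0.54], [0, 0, 0]],
  [[0, 0.026, 0.556], [0, 0, 0]],
  [[0, 0.026, 0.56], [0, 0, 0]],
  [[0, 0.026, 0.56], [0, 0, 0]],
])

```text
clock: 22.8
tcp_pos: [0.617, -0.1118, 0.0239]
orientation: [3.136, 0.143, 0.002]
contact_force: [0.3, -0.4, 0.5]
grip_width: 0.047
gripper_force: 0.0
```

servo_tool([
  [[0, 0, 0], [0, 0, 0]],
  [[0, 0, 0], [0, 0, 0]],
  [[0, 0, 0], [0, 0, 0]],
  [[0, 0, 0], [0, 0, 0]],
  [[0, 0, 0], [0, 0, 0]],
  [[0, 0, 0], [0, 0, 0]],
], claw=1)

```text
clock: 23.4
tcp_pos: [0.6168, -0.1118, 0.0239]
orientation: [3.137, 0.142, 0.001]
contact_force: [-1.5, 0.6, 5.8]
grip_width: 0.0204
gripper_force: 59.7
```

servo_tool([
  [[0, 0, -0.2], [0, 0, 0]],
  [[0, 0, -0.4], [0, 0, 0]],
  [[0, 0, -0.6], [0, 0, 0]],
  [[0, 0, -0.8], [0, 0, 0]],
  [[0, 0, -0.9], [0, 0, 0]],
  [[0, 0, -0.9], [0, 0, 0]],
])

```text
clock: 24.0
tcp_pos: [0.6184, -0.112, 0.2528]
orientation: [3.136, 0.142, 0.012]
contact_force: [0.8, 0.3, -1.4]
grip_width: 0.0202
gripper_force: 59.4
```

servo_tool([
  [[0, -0.2, 0], [0, 0, 0]],
  [[0, -0.4, 0], [0, 0, 0]],
  [[0, -0.6, 0], [0, 0, 0]],
  [[0, -0.8, 0], [0, 0, 0]],
  [[0, -1, 0], [0, 0, 0]],
  [[0, -1, 0], [0, 0, 0]],
  [[0, -1, 0], [0, 0, 0]],
])

```text
clock: 24.7
tcp_pos: [0.5922, 0.1394, 0.2455]
orientation: [3.136, 0.149, -0.006]
contact_force: [-0.1, -1.6, -0.7]
grip_width: 0.0202
gripper_force: 59.4
```

```bash
python3 -c "
from held import *
held();print(r.get_obs()['tcp_pos'],rel(slot(-.033,.12),RI))"
```

```text
n 2878 pitch deg -0.03 axis z at tool x=0 0.0158 yaw deg 0.14 y0 0.0005 back end x 0.043 w 0.0216
[0.5927 0.1372 0.2458] (array([ 0.236, -0.786,  0.282]), array([-0.004,  0.28 ,  0.026]))
```

servo_tool([
  [[0.1, -0.2, 0], [0, 0, 0]],
  [[0.15, -0.4, 0], [0, 0, 0]],
  [[0.236, -0.6, 0.0], [0, 0, 0.026]],
  [[0.236, -0.77, 0.05], [0, 0.1, 0.026]],
  [[0.236, -0.77, 0.12], [-0.002, 0.19, 0.026]],
  [[0.236, -0.77, 0.2], [-0.004, 0.28, 0.026]],
  [[0.236, -0.77, 0.275], [-0.004, 0.28, 0.026]],
  [[0.236, -0.77, 0.275], [-0.004, 0.28, 0.026]],
  [[0.236, -0.77, 0.275], [-0.004, 0.28, 0.026]],
])

```text
clock: 25.65
tcp_pos: [0.6361, 0.3328, 0.1784]
orientation: [-3.055, -0.072, -0.681]
contact_force: [-0.1, -0.3, -0.4]
grip_width: 0.0202
gripper_force: 59.4
```

```bash
python3 -c "
from held import *
held();print(r.get_obs()['tcp_pos'],rel(slot(-.033,.12,.0157),RI))"
```

```text
n 2861 pitch deg -0.07 axis z at tool x=0 0.0161 yaw deg 0.07 y0 0.0005 back end x 0.043 w 0.0216
[0.6369 0.3331 0.1795] (array([-0.021, -0.02 ,  0.005]), array([-0.   , -0.003, -0.002]))
```

servo_tool([
  [[-0.021, -0.02, 0.005], [0, -0.002, -0.001]],
  [[-0.021, -0.02, 0.005], [0, -0.002, -0.001]],
  [[-0.021, -0.02, 0.005], [0, -0.002, -0.001]],
  [[-0.04, -0.02, 0.005], [0, -0.002, -0.001]],
])

```text
clock: 26.1
tcp_pos: [0.6268, 0.339, 0.1733]
orientation: [-3.054, -0.077, -0.678]
contact_force: [-0.3, -0.0, -2.0]
grip_width: 0.0203
gripper_force: 59.4
```

```bash
python3 -c "
from held import *
print(r.get_obs()['tcp_pos'],rel(slot(-.033,0,.0157),RI))"
```

```text
[0.6268 0.339  0.1733] (array([-0.455,  0.005, -0.001]), array([-0.001, -0.   ,  0.   ]))
```

servo_tool([
  [[-0.04, 0.005, -0.001], [0, 0, 0]],
  [[-0.08, 0.005, -0.001], [0, 0, 0]],
  [[-0.11, 0.005, -0.001], [0, 0, 0]],
  [[-0.14, 0.005, -0.001], [0, 0, 0]],
  [[-0.17, 0.005, -0.001], [0, 0, 0]],
  [[-0.2, 0.005, -0.001], [0, 0, 0]],
  [[-0.23, 0.005, -0.001], [0, 0, 0]],
  [[-0.23, 0.005, -0.001], [0, 0, 0]],
])

```text
clock: 26.9
tcp_pos: [0.5724, 0.3352, 0.1477]
orientation: [-3.056, -0.08, -0.674]
contact_force: [-0.0, 0.4, -1.3]
grip_width: 0.0206
gripper_force: 59.4
```

```bash
python3 -c "
from held import *
held();o=r.get_obs(); print(o['contact_force'],rel(slot(-.033,0,.0157),RI))"
```

```text
n 2876 pitch deg 0.07 axis z at tool x=0 0.016 yaw deg 0.1 y0 0.0005 back end x 0.043 w 0.0216
[-0.8607  0.1192 -0.725 ] (array([-0.218,  0.001, -0.   ]), array([-0.001,  0.001,  0.001]))
```

servo_tool([
  [[-0.04, 0.001, 0], [0, 0, 0]],
  [[-0.08, 0.001, 0], [0, 0, 0]],
  [[-0.12, 0.001, 0], [0, 0, 0]],
  [[-0.15, 0.001, 0], [0, 0, 0]],
  [[-0.18, 0.001, 0], [0, 0, 0]],
  [[-0.2, 0.001, 0], [0, 0, 0]],
  [[-0.21, 0.001, 0], [0, 0, 0]],
  [[-0.22, 0.001, 0], [0, 0, 0]],
  [[-0.23, 0.001, 0], [0, 0, 0]],
  [[-0.24, 0.001, 0], [0, 0, 0]],
  [[-0.25, 0.001, 0], [0, 0, 0]],
  [[-0.25, 0.001, 0], [0, 0, 0]],
])

```text
clock: 28.15
tcp_pos: [0.5236, 0.3325, 0.1262]
orientation: [-3.047, -0.072, -0.69]
contact_force: [15.6, -2.3, 1.8]
grip_width: 0.0204
gripper_force: 59.1
```

servo_tool([
  [[0.012, 0, 0], [0, 0, 0]],
  [[0.012, 0, 0], [0, 0, 0]],
  [[0.012, 0, 0], [0, 0, 0]],
  [[0.012, 0, 0], [0, 0, 0]],
  [[0.012, 0, 0], [0, 0, 0]],
], claw=0.45)

```text
clock: 28.65
tcp_pos: [0.5194, 0.3323, 0.1231]
orientation: [-3.056, -0.079, -0.675]
contact_force: [-1.3, -0.1, 0.4]
grip_width: 0.0471
gripper_force: 0.0
```

servo_tool([
  [[0.012, 0, -0.05], [0, 0, 0]],
  [[0.012, 0, -0.15], [0, 0, 0]],
  [[0.012, 0, -0.3], [0, 0, 0]],
  [[0.05, 0, -0.5], [0, 0, 0]],
  [[0.05, 0, -0.6], [0, 0, 0]],
  [[0.05, 0, -0.6], [0, 0, 0]],
])

```text
clock: 29.25
tcp_pos: [0.4682, 0.3312, 0.2689]
orientation: [-3.047, -0.078, -0.678]
contact_force: [0.8, 0.2, 0.1]
grip_width: 0.0469
gripper_force: 0.0
```

```bash
python3 -c "
from h import *
o=r.get_obs(); print(o['tcp_pos'],rel([.45,-.32,.35],az(0)))
im,d,m,T=grab('wrist','c5.png'); P=cloud(d,m,T)
for k in(.099,.033,-.033):
  L=(P-SC-SY*k)@np.stack([SX,SY,SZ],1)
  S=L[(d>0)&(L[...,0]<-.004)&(L[...,0]>-.14)&(abs(L[...,1])<.02)&(abs(L[...,2]-.004)<.01)]
  print(len(S),S.min(0),S.max(0))"
```

```text
[0.46820905 0.33115475 0.26892923] (array([-0.045,  2.595, -0.401]), array([-0.012, -0.279,  0.032]))
2473 [-0.10070866 -0.01210039 -0.00599701] [-0.00401183  0.01050414  0.00886673]
2250 [-0.10097716 -0.0109721  -0.00599609] [-0.00406278  0.01169148  0.00675059]
2159 [-0.10071057 -0.01051195 -0.00595294] [-0.004039    0.01153727  0.00676092]
```

servo_tool([
  [[0.1, 0.1, -0.15], [-0.004, -0.09, 0.01]],
  [[0.2, 0.3, -0.3], [-0.008, -0.18, 0.02]],
  [[0.25, 0.5, -0.4], [-0.012, -0.279, 0.032]],
  [[0.25, 0.7, -0.4], [-0.012, -0.279, 0.032]],
  [[0.25, 0.85, -0.4], [-0.012, -0.279, 0.032]],
  [[0.25, 1, -0.4], [-0.012, -0.279, 0.032]],
], claw=0.2)

```text
clock: 29.9
tcp_pos: [0.4955, 0.0808, 0.381]
orientation: [3.134, -0.004, -0.005]
contact_force: [0.6, -0.6, -0.8]
grip_width: 0.0681
gripper_force: 0.0
```

servo_tool([
  [[0, 0.2, 0], [0, 0, 0]],
  [[0, 0.4, 0], [0, 0, 0]],
  [[0, 0.6, 0], [0, 0, 0]],
  [[0, 0.8, 0], [0, 0, 0]],
  [[0, 1, 0], [0, 0, 0]],
])

```text
clock: 30.4
tcp_pos: [0.4941, -0.1686, 0.3824]
orientation: [3.135, -0.002, -0.006]
contact_force: [1.3, -0.2, -0.9]
grip_width: 0.0682
gripper_force: 0.0
```

servo_tool([
  [[0, 0.2, 0], [0, 0, 0]],
  [[0, 0.4, 0], [0, 0, 0]],
  [[0, 0.6, 0], [0, 0, 0]],
  [[0, 0.8, 0], [0, 0, 0]],
  [[0, 0.8, 0], [0, 0, 0]],
  [[0, 0.8, 0], [0, 0, 0]],
])

```text
clock: 31.0
tcp_pos: [0.4931, -0.3687, 0.3831]
orientation: [3.134, -0.01, -0.009]
contact_force: [-0.2, 0.8, -0.4]
grip_width: 0.0684
gripper_force: 0.0
```

Run:
```python
from h import *
np.set_printoptions(precision=4,suppress=True)
print(r.get_obs()['tcp_pos'])
im,d,m,T=grab('wrist','d1.png'); P=cloud(d,m,T); np.savez('pics/d1.npz',im=im,d=d,P=P)
for n in('dibber','rest','rest_seat'):
    for q in r.mark_of('wrist',n): print(n,np.round(q['uv']),round(q['confidence'],2),px(q['uv'],d,m,T))
M=(P[...,2]>.008)&(P[...,2]<.04)&(d>0)&(P[...,0]>.3)&(P[...,0]<.5)&(P[...,1]>-.48)&(P[...,1]<-.2)
n,l,st,_=cv2.connectedComponentsWithStats(M.astype(np.uint8))
for i in range(1,n):
    if st[i,4]>300:
        Q=P[l==i]; print(st[i],Q.min(0),Q.max(0),cv2.minAreaRect(Q[:,:2].astype(np.float32)*1000))
# rest: board and posts
B=(d>0)&(P[...,0]>.5)&(P[...,0]<.75)&(P[...,1]>-.5)&(P[...,1]<-.3)
for lo,hi in((.006,.03),(.09,.104),(.104,.12),(.12,.135)):
    M=B&(P[...,2]>lo)&(P[...,2]<hi); n,l,st,_=cv2.connectedComponentsWithStats(M.astype(np.uint8))
    for i in range(1,n):
        if st[i,4]>25: Q=P[l==i]; print(lo,st[i,4],Q.min(0),Q.max(0),Q.mean(0),cv2.minAreaRect(Q[:,:2].astype(np.float32)*1000))
for c in('top','side'):
    im,d,m,T=grab(c)
    print(c,[(np.round(q['uv']),round(q['confidence'],2),px(q['uv'],d,m,T)) for q in r.boxes_of(c,'scraper0')])
```

```text
[ 0.4931 -0.3687  0.3831]
dibber [270. 281.] 0.82 [ 0.2378 -0.4039  0.0191]
dibber [203. 198.] 0.64 [ 0.4017 -0.2925  0.0279]
rest [266.  59.] 0.6 [ 0.6128 -0.3939  0.0136]
rest_seat [276.  49.] 0.73 [ 0.6262 -0.408   0.0144]
[ 149  165  123   55 2580] [ 0.3612 -0.4045  0.0082] [ 0.4523 -0.2002  0.0309] ((397.9402160644531, -301.9884948730469), (89.54365539550781, 202.77166748046875), 5.7555766105651855)
0.006 2764 [ 0.5779 -0.4353  0.0105] [ 0.6782 -0.3598  0.0299] [ 0.6211 -0.3974  0.0145] ((630.3519287109375, -397.52679443359375), (100.47994232177734, 70.06561279296875), 3.834796905517578)
0.006 505 [ 0.5455 -0.4366  0.0107] [ 0.5678 -0.3673  0.0167] [ 0.5554 -0.4019  0.0142] ((556.0028076171875, -401.92547607421875), (69.64527893066406, 22.012563705444336), 88.75508880615234)
0.09 548 [ 0.6529 -0.4255  0.0901] [ 0.6685 -0.366   0.1037] [ 0.6602 -0.3952  0.0995] ((661.5817260742188, -395.303955078125), (14.127504348754883, 59.61100769042969), 3.4879629611968994)
0.09 358 [ 0.5644 -0.42    0.0982] [ 0.5797 -0.3824  0.1039] [ 0.5721 -0.4016  0.1005] ((572.0051879882812, -401.1753845
[... 1202 characters left out ...]
0.12 109 [ 0.5667 -0.4348  0.1203] [ 0.5811 -0.4244  0.13  ] [ 0.5741 -0.4295  0.126 ] ((574.0313110351562, -429.8227844238281), (13.61122989654541, 10.147446632385254), 6.753742694854736)
0.12 107 [ 0.5636 -0.3783  0.1202] [ 0.5771 -0.3676  0.1294] [ 0.5702 -0.3726  0.1261] ((570.1080322265625, -372.63494873046875), (13.838438034057617, 10.141624450683594), 5.954439163208008)
top [(array([147., 177.]), 0.86, array([0.5386, 0.2588, 0.1144])), (array([169., 181.]), 0.83, array([0.5248, 0.1948, 0.1123])), (array([124., 182.]), 0.59, array([0.5254, 0.3315, 0.1087]))]
side [(array([148., 275.]), 0.62, array([0.5405, 0.266 , 0.1161])), (array([126., 297.]), 0.59, array([0.5372, 0.3346, 0.1152]))]
```

View pics/d1.png

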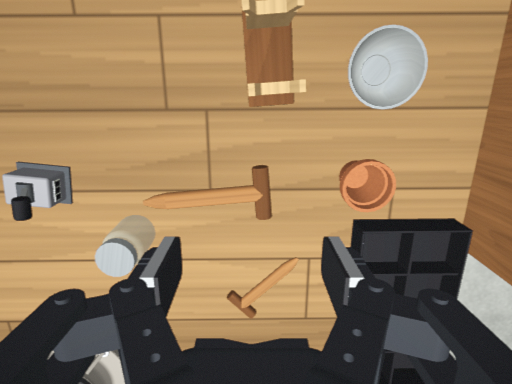

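The picture shows the large dibber at (145–270, 200) with its crossbar at (262,190), and the smaller look-alike at (265,285). The dibber has been knocked from where it first lay, so I'll re-measure it. The rest's posts are at (275,10) and (277,87).

```bash
cat > dib.py <<'E'
from h import *
np.set_printoptions(precision=4,suppress=True)
def dib():
    im,d,m,T=grab('wrist','dd.png'); P=cloud(d,m,T)
    M=(P[...,2]>.006)&(P[...,2]<.045)&(d>0)&(P[...,0]>.33)&(P[...,0]<.5)&(P[...,1]>-.46)&(P[...,1]<-.15)
    n,l,st,_=cv2.connectedComponentsWithStats(M.astype(np.uint8)); i=1+np.argmax(st[1:,4]); Q=P[l==i]
    print(st[i],Q.min(0),Q.max(0))
    ax=np.array([0,1.]); 
    for _ in range(6):   # shaft ridge line from high points, excluding crossbar
        s=Q[:,:2]@ax; S=Q[(s>s.min()+.045)&(s<s.min()+.17)]; c=S[:,:2].mean(0)
        ss=(S[:,:2]-c)@ax; nn=np.array([-ax[1],ax[0]]); tt=(S[:,:2]-c)@nn
        b=[(x,(t.min()+t.max())/2,np.ptp(t)) for x in np.arange(-.05,.055,.008) for t in[tt[abs(ss-x)<.003]] if len(t)>8]; b=np.array(b)
        k=np.polyfit(b[:,0],b[:,1],1); c=c+nn*k[1]; ax=ax+nn*k[0]; ax/=np.linalg.norm(ax)
    s=(Q[:,:2]-c)@ax; t=(Q[:,:2]-c)@np.array([-ax[1],ax[0]])
    o=c+ax*(s.min()+.114); cb=t[s<s.min()+.026]
    print('az',np.degrees(np.arctan2(ax[1],ax[0])),'len',np.ptp(s),'w',b[:,2].mean(),'origin',o,'crossbar t',cb.min(),cb.max(),'top z',np.percentile(S[:,2],98),'grasp',o-.015*ax)
dib(); print(r.get_obs()['joints'],r.get_obs()['tcp_pos'])
E
python3 dib.py
```

```text
[ 145  167  129   55 2589] [ 0.3618 -0.4055  0.006 ] [ 0.4519 -0.1893  0.0307]
az 94.65841326737363 len 0.21373415389658484 w 0.025872267128116473 origin [ 0.3991 -0.2888] crossbar t -0.044251347374701974 0.045533703761262666 top z 0.02940890845715107 grasp [ 0.4003 -0.3038]
[-0.1615  0.3975  0.9717  1.5723 -0.3274  1.3458 -0.724 ] [ 0.4951 -0.3657  0.3849]
```

```bash
python3 -c "
from h import *
print(rel([.400,-.304,.16],az(-85.3)))"
```

```text
(array([-0.378, -0.253,  0.899]), array([ 0.005, -0.002,  0.948]))
```

servo_tool([
  [[-0.1, -0.1, 0.1], [0, 0, 0.095]],
  [[-0.2, -0.2, 0.2], [0, 0, 0.19]],
  [[-0.3, -0.253, 0.3], [0, 0, 0.285]],
  [[-0.378, -0.253, 0.4], [0, 0, 0.38]],
  [[-0.378, -0.253, 0.5], [0, 0, 0.475]],
  [[-0.378, -0.253, 0.6], [0, 0, 0.57]],
  [[-0.378, -0.253, 0.7], [0, 0, 0.665]],
  [[-0.378, -0.253, 0.8], [0, 0, 0.76]],
  [[-0.378, -0.253, 0.899], [0, 0, 0.855]],
  [[-0.378, -0.253, 0.899], [0, 0, 0.948]],
  [[-0.378, -0.253, 0.899], [0.005, 0, 0.948]],
  [[-0.378, -0.253, 0.899], [0.005, 0, 0.948]],
  [[-0.378, -0.253, 0.899], [0.005, 0, 0.948]],
])

```text
clock: 32.75
tcp_pos: [0.4, -0.305, 0.1604]
orientation: [-2.311, 2.126, -0.006]
contact_force: [-0.1, -0.3, 0.0]
grip_width: 0.0684
gripper_force: 0.0
```

```bash
python3 dib.py; python3 -c "
from h import *
print(rel([.400,-.304,.022],az(-85.2)))"
```

```text
[ 197   64  114  229 9499] [ 0.3606 -0.405   0.0133] [ 0.4513 -0.1894  0.0306]
az 94.80970550248207 len 0.21365933276547627 w 0.02697979701747864 origin [ 0.3976 -0.2886] crossbar t -0.04509162642854792 0.04518516165697385 top z 0.029120271971814656 grasp [ 0.3988 -0.3035]
[-0.3418  0.5963  1.1839  2.0981 -0.7107  0.9251 -1.8118] [ 0.4    -0.305   0.1604]
(array([-0.005,  0.002,  0.554]), array([-0.002, -0.001, -0.001]))
```

servo_tool([
  [[-0.005, 0.005, 0.2], [0, 0, 0]],
  [[-0.005, 0.005, 0.38], [0, 0, 0]],
  [[-0.005, 0.005, 0.48], [0, 0, 0]],
  [[-0.005, 0.005, 0.54], [0, 0, 0]],
  [[-0.005, 0.005, 0.554], [0, 0, 0]],
  [[-0.005, 0.005, 0.554], [0, 0, 0]],
  [[-0.005, 0.005, 0.554], [0, 0, 0]],
])

```text
clock: 33.5
tcp_pos: [0.3991, -0.3044, 0.0223]
orientation: [-2.309, 2.13, -0.007]
contact_force: [0.6, -0.5, -0.5]
grip_width: 0.0682
gripper_force: 0.0
```

servo_tool([
  [[0, 0, 0], [0, 0, 0]],
  [[0, 0, 0], [0, 0, 0]],
  [[0, 0, 0], [0, 0, 0]],
  [[0, 0, 0], [0, 0, 0]],
  [[0, 0, 0], [0, 0, 0]],
  [[0, 0, 0], [0, 0, 0]],
  [[0, 0, 0], [0, 0, 0]],
], claw=1)

```text
clock: 34.2
tcp_pos: [0.3989, -0.304, 0.022]
orientation: [-2.308, 2.13, -0.005]
contact_force: [-0.3, 2.4, 8.4]
grip_width: 0.0256
gripper_force: 58.5
```

servo_tool([
  [[0, 0, -0.2], [0, 0, 0]],
  [[0, 0, -0.4], [0, 0, 0]],
  [[0, 0, -0.6], [0, 0, 0]],
  [[0, 0, -0.8], [0, 0, 0]],
  [[0, 0, -0.9], [0, 0, 0]],
  [[0, 0, -0.9], [0, 0, 0]],
])

```text
clock: 34.8
tcp_pos: [0.3993, -0.3047, 0.2493]
orientation: [-2.308, 2.129, -0.012]
contact_force: [0.2, 0.2, -1.2]
grip_width: 0.0262
gripper_force: 60.3
```

Run:
```python
from h import *
np.set_printoptions(precision=4,suppress=True)
o=r.get_obs(); print(o['tcp_pos'],o['grip_width'],o['joints'])
m=r.camera_model('wrist'); im,d=r.grab_frame('wrist'); P=cloud(d,m,np.array(m['hand_eye']))
for x in np.arange(-.03,.12,.01):
    s=P[(d>0)&(abs(P[...,0]-x)<.003)&(abs(P[...,1])<.06)&(P[...,2]>-.03)&(P[...,2]<.03)]
    if len(s)>5:
        top=s[s[:,2]<s[:,2].min()+.003]; print(round(x,3),len(s),np.percentile(s[:,2],2),np.median(top[:,1]),s[:,1].min(),s[:,1].max())
print(rel([.53,-.39,.30],az(-40)))
```

```text
[ 0.3993 -0.3047  0.2493] 0.026185789578747815 [-0.4857  0.4919  1.3625  2.0183 -0.5561  1.0754 -1.9279]
-0.03 566 -0.006798717625732237 -0.000648472027249604 -0.01407948381060118 0.013380679771902784
-0.02 626 -0.0068118001153363444 -0.0001939733489886978 -0.013821270950640127 0.012992724869095265
-0.01 805 -0.01982276085037359 0.014303086105455148 -0.01565638774630445 0.014715251149692165
0.0 994 -0.026554075786849735 -0.0004258176355003635 -0.015241279598777635 0.014338994810634047
0.01 3783 -0.029656624162869995 -0.01512105836908437 -0.04491568431014981 0.04389877680625045
0.02 777 -0.006761277230556427 -0.00021715916852935803 -0.014301506391171627 0.01332563070187109
0.03 844 -0.006822779821170753 -0.0006293782380312331 -0.013859765237314173 0.013121946599060508
0.04 898 -0.006625518045778018 -0.0006264515059672723 -0.01406235501257736 0.01323924315360263
0.05 971 -0.006791424154814008 -0.0006236843212786867 -0.014267761818887184 0.013176910194210266
0.06 1037 -0.006647559768224801 -0.0006207862765543533 -0.014335145605771578 0.013068605737393097
0.07 1992 -0.006540239779900489 -0.0006169930447957282 -0.04520351748543177 0.04347379359258756
0.08 4203 -0.006703695852244061 0.00010285316681082272 -0.04489726188583312 0.04394289568883254
0.09 4333 -0.006315105688078214 0.002208652087123843 -0.04508494382839621 0.043886039528071824
0.1 543 0.0018950822527999823 0.00031228222815924236 -0.04420341878984405 0.04340386128692152
(array([ 0.387, -0.497, -0.208]), array([-0.002, -0.003, -0.504]))
```

```bash
python3 -c "
from h import *
print(rel([.6168,-.3983,.25],az(3.8)))"
```

```text
(array([ 0.448, -0.839, -0.006]), array([-0.001, -0.004, -0.991]))
```

servo_tool([
  [[0.05, -0.1, -0.03], [0, 0, -0.09]],
  [[0.1, -0.2, -0.03], [0, 0, -0.18]],
  [[0.15, -0.3, -0.03], [0, 0, -0.27]],
  [[0.2, -0.4, -0.03], [0, 0, -0.36]],
  [[0.25, -0.5, -0.03], [0, 0, -0.45]],
  [[0.3, -0.6, -0.03], [0, 0, -0.54]],
  [[0.35, -0.7, -0.03], [0, 0, -0.63]],
  [[0.4, -0.8, -0.03], [0, 0, -0.72]],
  [[0.448, -0.839, -0.006], [0, 0, -0.81]],
  [[0.448, -0.839, -0.006], [0, 0, -0.9]],
  [[0.448, -0.839, -0.006], [0, -0.004, -0.991]],
  [[0.448, -0.839, -0.006], [0, -0.004, -0.991]],
  [[0.448, -0.839, -0.006], [0, -0.004, -0.991]],
  [[0.448, -0.839, -0.006], [0, -0.004, -0.991]],
])

```text
clock: 36.25
tcp_pos: [0.6158, -0.398, 0.2474]
orientation: [-3.137, -0.099, 0.005]
contact_force: [-0.1, -0.1, -1.4]
grip_width: 0.0258
gripper_force: 60.2
```

```bash
cat > rst.py <<'E'
from h import *
np.set_printoptions(precision=4,suppress=True)
o=r.get_obs(); print(o['tcp_pos'],o['joints'],o['grip_width'])
im,d,m,T=grab('wrist','rest2.png'); P=cloud(d,m,T)
for lo,hi in((.106,.12),(.12,.135)):
    M=(d>0)&(abs(P[...,0]-.62)<.1)&(abs(P[...,1]+.4)<.06)&(P[...,2]>lo)&(P[...,2]<hi); n,l,st,_=cv2.connectedComponentsWithStats(M.astype(np.uint8))
    for i in range(1,n):
        if st[i,4]>40: Q=P[l==i]; print(lo,st[i,4],Q.mean(0))
print(rel([.6168,-.3983,.1213],az(3.8)))
E
python3 rst.py
```

```text
[ 0.6158 -0.398   0.2474] [ 0.0642  0.6716  0.7073  1.4278 -0.447   1.2106 -0.6843] 0.025802107711768187
0.12 182 [ 0.6645 -0.4248  0.1264]
0.12 175 [ 0.6601 -0.3652  0.1267]
(array([0.005, 0.003, 0.506]), array([-0.002,  0.002, -0.001]))
```

View pics/rest2.png

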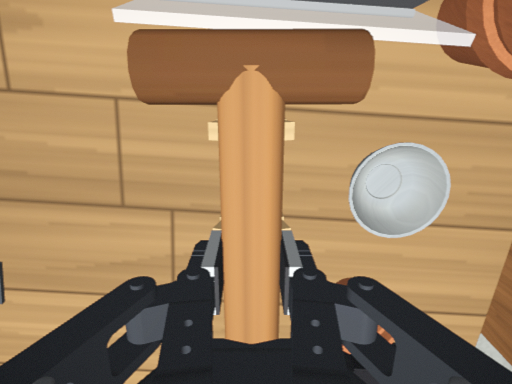

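The picture shows the held shaft centred between the far prongs at (213,130) and (289,130), so I lower it.

servo_tool([
  [[0.005, 0.003, 0.15], [0, 0, 0]],
  [[0.005, 0.003, 0.28], [0, 0, 0]],
  [[0.005, 0.003, 0.38], [0, 0, 0]],
  [[0.005, 0.003, 0.44], [0, 0, 0]],
  [[0.005, 0.003, 0.48], [0, 0, 0]],
  [[0.005, 0.003, 0.495], [0, 0, 0]],
  [[0.005, 0.003, 0.503], [0, 0, 0]],
  [[0.005, 0.003, 0.506], [0, 0, 0]],
  [[0.005, 0.003, 0.506], [0, 0, 0]],
])

```text
clock: 37.2
tcp_pos: [0.6175, -0.3992, 0.1228]
orientation: [-3.139, -0.104, 0.002]
contact_force: [-0.0, 0.2, -0.7]
grip_width: 0.0257
gripper_force: 60.3
```

```bash
python3 -c "
from h import *
o=r.get_obs();print(o['tcp_pos'],o['contact_force'],rel([.6168,-.3983,.1213],az(3.8)))"
```

```text
[ 0.61751412 -0.39915744  0.12284206] [-0.03909564  0.20358347 -0.69313538] (array([-0.003, -0.004,  0.006]), array([-0.001,  0.001, -0.   ]))
```

Not touching yet, so I lower a few more millimetres, then open partly (the fingers stay between the posts).

servo_tool([
  [[-0.003, -0.004, 0.004], [0, 0, 0]],
  [[-0.003, -0.004, 0.008], [0, 0, 0]],
  [[-0.003, -0.004, 0.01], [0, 0, 0]],
  [[-0.003, -0.004, 0.01], [0, 0, 0]],
])

```text
clock: 37.6
tcp_pos: [0.617, -0.3986, 0.122]
orientation: [-3.139, -0.104, -0.0]
contact_force: [-3.0, 2.2, 9.4]
grip_width: 0.0258
gripper_force: 61.4
```

servo_tool([
  [[0, 0, 0], [0, 0, 0]],
  [[0, 0, 0], [0, 0, 0]],
  [[0, 0, 0], [0, 0, 0]],
  [[0, 0, 0], [0, 0, 0]],
  [[0, 0, 0], [0, 0, 0]],
], claw=0.35)

```text
clock: 38.1
tcp_pos: [0.6162, -0.3977, 0.1192]
orientation: [-3.138, -0.104, 0.004]
contact_force: [0.9, 0.2, -0.7]
grip_width: 0.0555
gripper_force: 0.0
```

servo_tool([
  [[0, 0, -0.1], [0, 0, 0]],
  [[0, 0, -0.2], [0, 0, 0]],
  [[0, 0, -0.4], [0, 0, 0]],
  [[0, 0, -0.6], [0, 0, 0]],
  [[0, 0, -0.8], [0, 0, 0]],
  [[0, 0, -0.8], [0, 0, 0]],
])

```text
clock: 38.7
tcp_pos: [0.6185, -0.4011, 0.3283]
orientation: [3.134, 0.103, 0.013]
contact_force: [-0.4, -1.0, -0.9]
grip_width: 0.0554
gripper_force: 0.0
```

Run:
```python
from h import *
np.set_printoptions(precision=4,suppress=True)
o=r.get_obs();print(o['tcp_pos'])
im,d,m,T=grab('wrist','rest3.png'); P=cloud(d,m,T)-[.6168,-.3983,0]; a=np.radians(3.8); X=P[...,0]*np.cos(a)+P[...,1]*np.sin(a); Y=-P[...,0]*np.sin(a)+P[...,1]*np.cos(a); Z=P[...,2]
for x in np.arange(-.12,.11,.015):
    M=(d>0)&(abs(X-x)<.004)&(abs(Y)<.013)&(Z>.08)&(Z<.2)
    if M.sum()>8: print(round(x,3),M.sum(),np.percentile(Z[M],95),Y[M&(Z>np.percentile(Z[M],85))].mean())
print(rel([.43,-.12,.30],az(90)),o['joints'])
for c in('wrist',):
  for n in('lever_tip','counter'):
    for q in r.mark_of(c,n): print(n,q,px(q['uv'],d,m,T))
im,d,m,T=grab('side'); P=cloud(d,m,T)
M=(d>0)&(P[...,0]>.33)&(P[...,0]<.48)&(P[...,1]>-.14)&(P[...,1]<.06)&(P[...,2]>.01)
for lo,hi in((.01,.045),(.045,.06),(.06,.1),(.1,.14)):
    Q=P[M&(P[...,2]>lo)&(P[...,2]<hi)]; print(lo,len(Q),Q.min(0),Q.max(0),cv2.minAreaRect(Q[:,:2].astype(np.float32)*1000))
```

```text
[ 0.6185 -0.4011  0.3283]
-0.105 53 0.12288862053040348 -0.0017456578599136727
-0.09 104 0.12633162322549318 -0.0006989258206788562
-0.075 125 0.12867435900745358 -0.0007106907336451729
-0.06 142 0.12890470079820143 -0.001545130135488195
-0.045 143 0.12871288099022127 -0.0007361755881338386
-0.03 159 0.12890907988794847 -0.0007600306920247848
-0.015 157 0.12908257403814044 -0.0013603694450515975
0.0 170 0.1288676538853896 -0.001304119677334077
0.015 172 0.12873858289206358 -0.001072153640848968
0.03 191 0.12877050699373788 -0.0007035572398407994
0.045 193 0.1289253437983452 -0.00015854326139752087
0.06 198 0.1286089941771446 -0.0003992493997628736
0.075 219 0.12879831033617917 -9.41446859704672e-05
0.09 223 0.1287592852468808 -0.0007451468658468221
(array([-0.676, -1.167,  0.091]), array([ 0.003, -0.001, -0.958])) [ 0.0569  0.6181  0.741   1.3305 -0.415   1.3376 -0.7102]
counter {'uv': [7.7, 252.4], 'confidence': 0.81} [ 0.4442 -0.0506  0.0349]
0.01 257 [ 0.3304 -0.1398  0.01  ] [0.4573 0.0166 0.0449] ((382.0050964355469, -52.7928466796875), (198.36505126953125, 45.28602981567383), 54.052764892578125)
0.045 343 [ 0.3302 -0.14    0.0452] [0.4504 0.0115 0.0599] ((399.0823974609375, -70.98287200927734), (182.00595092773438, 63.71290969848633), 63.13041305541992)
0.06 178 [ 0.3306 -0.1398  0.06  ] [ 0.438  -0.0154  0.0991] ((387.57177734375, -82.37933349609375), (156.442626953125, 35.30812454223633), 57.24833679199219)
0.1 118 [ 0.4037 -0.0695  0.1004] [ 0.4336 -0.0472  0.1255] ((418.75335693359375, -58.261810302734375), (22.795312881469727, 29.036470413208008), 85.9405517578125)
```

View pics/rest3.png

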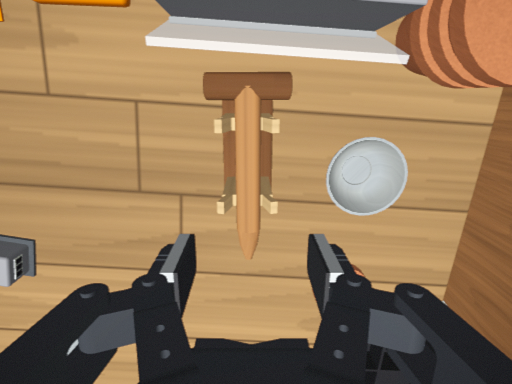

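The picture shows the dibber in both forks at (222,125)–(270,200). The shaft top is level at 129 mm, so the axis is at 115 mm and it is seated. Next is the counter.

```bash
cat >> h.py <<'E'
_s,_c=np.sin(np.radians(25)),np.cos(np.radians(25))
def RL(azd):  # tool x along azimuth azd (push dir), fingers leaning 25 deg back towards the robot
    a=np.radians(azd); x=np.array([np.cos(a),np.sin(a),0]); h=np.array([np.sin(a),-np.cos(a),0]); z=-_s*h-_c*np.array([0,0,1]); return np.stack([x,np.cross(z,x),z],1)
E
python3 -c "
from h import *
print(RL(90)); print(rel([.50,-.12,.30],az(90)))"
```

```text
[[ 6.12323400e-17  9.06307787e-01 -4.22618262e-01]
 [ 1.00000000e+00 -5.54953465e-17  2.58779051e-17]
 [ 0.00000000e+00 -4.22618262e-01 -9.06307787e-01]]
(array([-0.391, -1.138,  0.077]), array([-0.004,  0.   , -0.958]))
```

servo_tool([
  [[-0.04, -0.1, 0], [0, 0, -0.09]],
  [[-0.08, -0.2, 0], [0, 0, -0.18]],
  [[-0.12, -0.3, 0], [0, 0, -0.27]],
  [[-0.16, -0.4, 0], [0, 0, -0.36]],
  [[-0.2, -0.5, 0], [0, 0, -0.45]],
  [[-0.24, -0.6, 0], [0, 0, -0.54]],
  [[-0.28, -0.7, 0], [0, 0, -0.63]],
  [[-0.32, -0.8, 0.03], [0, 0, -0.72]],
  [[-0.36, -0.9, 0.05], [0, 0, -0.81]],
  [[-0.39, -1, 0.077], [0, 0, -0.9]],
  [[-0.39, -1, 0.077], [-0.004, 0, -0.958]],
  [[-0.39, -1, 0.077], [-0.004, 0, -0.958]],
  [[-0.39, -1, 0.077], [-0.004, 0, -0.958]],
], claw=1)

```text
clock: 40.2
tcp_pos: [0.5025, -0.1553, 0.3]
orientation: [2.223, 2.217, -0.002]
contact_force: [-0.2, -0.9, -0.8]
grip_width: 0.0002
gripper_force: 0.0
```

```bash
cat > cnt.py <<'E'
from h import *
np.set_printoptions(precision=4,suppress=True)
o=r.get_obs();print(o['tcp_pos'],o['joints'],o['grip_width'])
im,d,m,T=grab('wrist','cnt.png'); P=cloud(d,m,T)
for n in('lever_tip','counter'):
    for q in r.mark_of('wrist',n): print(n,np.round(q['uv']),round(q['confidence'],2),px(q['uv'],d,m,T))
M=(d>0)&(P[...,0]>.34)&(P[...,0]<.49)&(P[...,1]>-.10)&(P[...,1]<.06)
for lo,hi in((.008,.042),(.042,.056),(.056,.098),(.1,.13)):
    K=M&(P[...,2]>lo)&(P[...,2]<hi); n,l,st,_=cv2.connectedComponentsWithStats(K.astype(np.uint8))
    for i in range(1,n):
        if st[i,4]>40: Q=P[l==i]; print(lo,len(Q),Q.min(0),Q.max(0),cv2.minAreaRect(Q[:,:2].astype(np.float32)*1000))
E
python3 cnt.py
```

```text
[ 0.5025 -0.1553  0.3   ] [-0.1908  0.1854  0.4295  1.8733 -0.084   1.1003  0.2676] 0.0002484556455305507
lever_tip [160.  67.] 0.6 [ 0.4206 -0.0591  0.1213]
lever_tip [474. 101.] 0.5 [ 0.7968 -0.0939  0.0008]
counter [185.  43.] 0.67 [ 0.433  -0.0313  0.0614]
0.008 321 [ 0.4173 -0.0619  0.008 ] [0.4511 0.0069 0.042 ] ((444.08941650390625, -31.35333251953125), (74.07763671875, 23.038883209228516), 63.61246109008789)
0.042 1961 [ 0.3974 -0.0603  0.042 ] [0.451  0.0133 0.056 ] ((422.6406555175781, -23.53750228881836), (70.06134796142578, 50.5672607421875), 83.8453598022461)
0.056 853 [ 0.4071 -0.0492  0.056 ] [ 0.4386 -0.0116  0.0976] ((421.70074462890625, -30.182695388793945), (35.517215728759766, 30.609169006347656), 82.12741088867188)
0.1 855 [ 0.4036 -0.0699  0.1038] [ 0.4347 -0.0469  0.1236] ((419.0203552246094, -58.340660095214844), (21.930221557617188, 30.142118453979492), 83.44895935058594)
```

View pics/cnt.png

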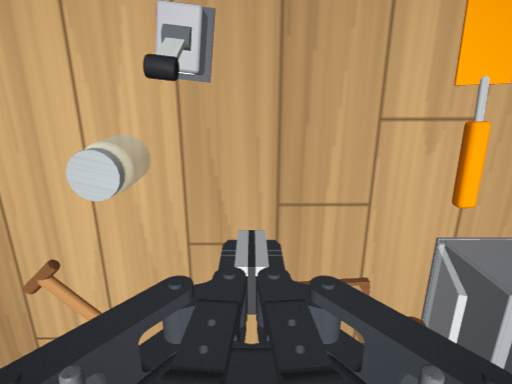

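The picture shows the lever knob at (160,67), leaning away from the counter's +x. The housing axis is at azimuth 83.8°, and its centre and the lever tip agree with each other.

```bash
python3 -c "
from h import *
print(rel([.4134,-.108,.20],RL(83.8)),rel([.4134,-.108,.115],RL(83.8)))"
```

```text
(array([ 0.191, -0.359,  0.401]), array([0.278, 0.016, 0.066])) (array([ 0.192, -0.359,  0.741]), array([0.278, 0.016, 0.066]))
```

servo_tool([
  [[0.1, -0.1, 0.1], [0.09, 0.005, 0.02]],
  [[0.191, -0.2, 0.2], [0.18, 0.01, 0.04]],
  [[0.191, -0.359, 0.3], [0.278, 0.016, 0.066]],
  [[0.191, -0.359, 0.4], [0.278, 0.016, 0.066]],
  [[0.191, -0.359, 0.4], [0.278, 0.016, 0.066]],
  [[0.191, -0.359, 0.4], [0.278, 0.016, 0.066]],
  [[0.191, -0.359, 0.4], [0.278, 0.016, 0.066]],
])

```text
clock: 41.05
tcp_pos: [0.4144, -0.108, 0.2019]
orientation: [-2.076, -1.866, 0.409]
contact_force: [-0.5, 0.5, 0.7]
grip_width: -0.0002
gripper_force: 0.0
```

```bash
python3 -c "
from h import *
o=r.get_obs();print(o['tcp_pos'],o['joints']);print(rel([.4134,-.108,.115],RL(83.8)))"
```

```text
[ 0.41443058 -0.10804642  0.20189453] [-0.21547261  0.39091289  0.40900996  1.9384322  -0.11853111  1.27784635
  0.15219933]
(array([-0.   ,  0.142,  0.317]), array([0.003, 0.   , 0.001]))
```

servo_tool([
  [[0, 0.07, 0.16], [0, 0, 0]],
  [[0, 0.12, 0.27], [0, 0, 0]],
  [[0, 0.142, 0.317], [0, 0, 0]],
  [[0, 0.142, 0.317], [0, 0, 0]],
  [[0, 0.142, 0.317], [0, 0, 0]],
])

```text
clock: 41.55
tcp_pos: [0.4131, -0.1078, 0.115]
orientation: [-2.075, -1.866, 0.41]
contact_force: [0.0, -0.6, -0.1]
grip_width: -0.0002
gripper_force: 0.0
```

```bash
python3 -c "
from h import *
o=r.get_obs();print(o['tcp_pos'],o['contact_force'],o['joints']);print(rel([.424,-.0106,.115],RL(83.8)))"
```

```text
[ 0.41308066 -0.1077896   0.11502881] [ 0.03666326 -0.55093117 -0.13758611] [-0.18450738  0.52181127  0.37760814  1.99442954 -0.16928042  1.10029881
  0.19249961]
(array([ 0.391,  0.002, -0.001]), array([0.002, 0.   , 0.001]))
```

servo_tool([
  [[0.04, 0.002, 0], [0, 0, 0]],
  [[0.08, 0.002, 0], [0, 0, 0]],
  [[0.12, 0.002, 0], [0, 0, 0]],
  [[0.16, 0.002, 0], [0, 0, 0]],
  [[0.2, 0.002, 0], [0, 0, 0]],
  [[0.24, 0.002, 0], [0, 0, 0]],
  [[0.28, 0.002, 0], [0, 0, 0]],
  [[0.32, 0.002, 0], [0, 0, 0]],
  [[0.35, 0.002, 0], [0, 0, 0]],
  [[0.37, 0.002, 0], [0, 0, 0]],
  [[0.37, 0.002, 0], [0, 0, 0]],
])

```text
clock: 42.65
tcp_pos: [0.4219, -0.0152, 0.1134]
orientation: [-2.072, -1.866, 0.414]
contact_force: [-0.1, -4.0, 0.7]
grip_width: -0.0
gripper_force: 1.8
```

Spring force is 4 N. I go on a few millimetres at a time until the force steps up at the stop.

servo_tool([
  [[0.01, 0, 0], [0, 0, 0]],
  [[0.02, 0, 0], [0, 0, 0]],
  [[0.03, 0, 0], [0, 0, 0]],
  [[0.03, 0, 0], [0, 0, 0]],
])

```text
clock: 43.05
tcp_pos: [0.4225, -0.0099, 0.1136]
orientation: [-2.075, -1.864, 0.416]
contact_force: [-1.8, -8.1, 0.1]
grip_width: -0.0002
gripper_force: 3.8
```

servo_tool([
  [[0.005, 0, 0], [0, 0, 0]],
  [[0.01, 0, 0], [0, 0, 0]],
  [[0.01, 0, 0], [0, 0, 0]],
])

```text
clock: 43.35
tcp_pos: [0.4226, -0.0094, 0.1135]
orientation: [-2.077, -1.864, 0.418]
contact_force: [-3.0, -14.6, -0.1]
grip_width: 0.0003
gripper_force: 6.0
```

servo_tool([
  [[-0.06, 0, 0], [0, 0, 0]],
  [[-0.14, 0, 0], [0, 0, 0]],
  [[-0.22, 0, 0], [0, 0, 0]],
  [[-0.3, 0, 0], [0, 0, 0]],
  [[-0.38, 0, 0], [0, 0, 0]],
  [[-0.42, 0, 0], [0, 0, 0]],
  [[-0.42, 0, 0], [0, 0, 0]],
])

```text
clock: 44.05
tcp_pos: [0.4124, -0.1107, 0.1137]
orientation: [-2.076, -1.863, 0.411]
contact_force: [-0.0, -0.2, -0.3]
grip_width: 0.0002
gripper_force: 0.0
```

servo_tool([
  [[0, -0.1, -0.2], [0, 0, 0]],
  [[0, -0.2, -0.4], [0, 0, 0]],
  [[-0.1, -0.3, -0.6], [0, 0, 0]],
  [[-0.2, -0.4, -0.8], [0, 0, 0]],
  [[-0.3, -0.4, -0.8], [0, 0, 0]],
  [[-0.3, -0.4, -0.8], [0, 0, 0]],
])

```text
clock: 44.65
tcp_pos: [0.3988, -0.1878, 0.3412]
orientation: [-2.084, -1.865, 0.406]
contact_force: [0.1, -1.0, -0.5]
grip_width: -0.0002
gripper_force: 0.0
```

Run:
```python
from h import *
np.set_printoptions(precision=3,suppress=True)
o=r.get_obs();print(o['tcp_pos'],o['contact_force'],o['clock'])
for c in('side','top'):
    im,d,m,T=grab(c,c+'9.png'); P=cloud(d,m,T)
    M=(d>0)&(abs(P[...,0]-.42)<.04)&(abs(P[...,1]+.02)<.07)&(P[...,2]>.1)&(P[...,2]<.135); Q=P[M]; print(c,'knob',len(Q),Q.mean(0) if len(Q) else '')
    print([(q['uv'],round(q['confidence'],2),px(q['uv'],d,m,T)) for q in r.boxes_of(c,'scraper0')])
a=cv2.imread('pics/side9.png')[60:384,60:440]; cv2.imwrite('pics/side9c.png',cv2.resize(a,None,fx=1.8,fy=1.8,interpolation=3))
```

```text
[ 0.399 -0.188  0.341] [ 0.056 -1.05  -0.534] 44.65
side knob 116 [ 0.417 -0.056  0.116]
[([148.3, 277.7], 0.85, array([0.535, 0.27 , 0.116])), ([128.5, 297.2], 0.83, array([0.534, 0.331, 0.115])), ([170.7, 256.0], 0.59, array([0.536, 0.198, 0.116]))]
top knob 72 [ 0.419 -0.057  0.118]
[([168.5, 179.7], 0.79, array([0.53 , 0.196, 0.111])), ([145.7, 175.2], 0.77, array([0.543, 0.264, 0.116])), ([125.4, 180.4], 0.65, array([0.528, 0.326, 0.11 ])), ([176.2, 111.8], 0.61, array([0.778, 0.196, 0.005])), ([142.2, 214.7], 0.32, array([0.427, 0.278, 0.082]))]
```

View pics/side9c.png

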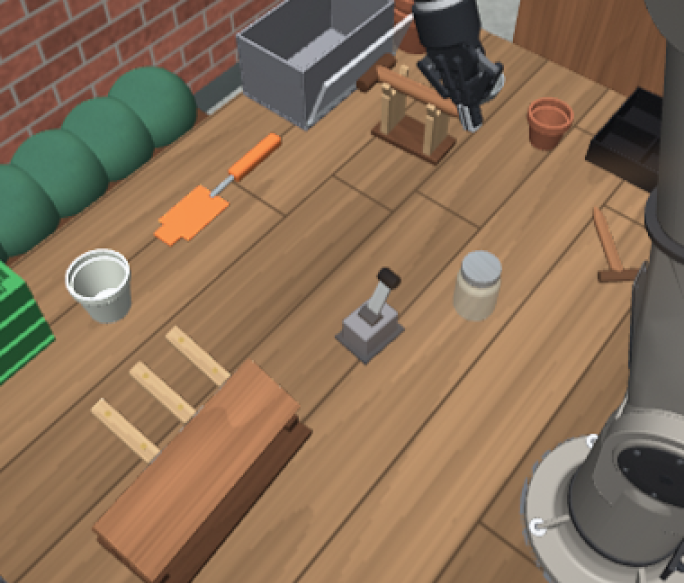

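The picture shows three scrapers home in the block at (125,430), (162,390) and (198,355), and the dibber on its rest at (410,90). The lever is back at rest at (388,278), and nothing is touching the robot.

```bash
python3 -c "
from h import *
print(r.hand_in())"
```

```text
the job is handed in; nothing more can be done
None
```

I handed the job in at about 45 s: the three scrapers present are home in their own slots, the dibber lies across both forks of its rest, and the lever was pushed to its stop and sprang back; the hand-in returned no verdict.

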